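# Draw the amplifier bay's lock bolt with the hooked rod

## Robot

A 6-joint arm with a two-finger parallel gripper is mounted at the origin on the work surface. World frame = base frame: x ahead of the robot, y to its left, z up, the work surface at z = 0. Lengths are in m, angles in rad, forces in N, time in s.
With the tool pointing down it reaches from about 0.275 to 0.725 m from the base axis. Payload 15.9 kg.
Tool frame: the origin (TCP) lies at the very end of the fingers, on their centre line; the grasp point (between the pads) lies ctrl.tcp_to_grasp behind it (ctrl.tcp_to_grasp is the distance from the TCP to the grasp point, in m); z points along the fingers, y is the direction in which the jaws open and shut (so a half turn about z gives the same grasp; the last joint's range is limited). The gripper opens to 85 mm and grips with 20 to 120 N. Pads are 22 mm wide; open, the fingers measure 114 mm over their backs; the gripper's body (76 mm by 85 mm) begins 54 mm behind the grasp point. The pads swing forward as they close: fully open they stand 13 mm farther back than shut.
Start: joints at [1.152, 0.213, -0.034, 1.323, 0, 1.571], TCP at [0.203, 0.457, 0.231] pointing down, gripper open.
Joint ranges: [-2.98, 2.98], [-0.74, 1.72], [-1.14, 1.35], [-2.1, 2.04], [-1.57, 1.44], [-3.14, 3.14]. Speed limits (rad/s): [1.89, 1.89, 2.39, 2.57, 3.14, 3.14].

## Interface

Orientations are given as a rotation vector (axis times angle).
In Python, from bench import sensors, vision, workorder, ctrl gives the robot as it stands.
- The arm moves only by the tool move_arm, never from a script. Its argument "steps" is a list of rows, each an object of numbers: "claw": the closure, from 0 (fully open) to 1 (shut); "tx", "ty", "tz": the shift along the tool's x, y, z in cm; "twist": the turn about the tool's z in degrees. In form: [{"claw": .., "tx": .., "ty": .., "tz": .., "twist": ..}, ...]. A call has 1 to 20 rows; each row shifts and turns the pose as measured when the row begins, along the tool's axes as they then stand; what a row does not reach is not made up. A row lasts 1/10 s, in which the tool goes at most 50 mm and 8.59 degrees, less where a joint would pass 70% of its speed; a pose out of reach is approached as far as the arm can. A call is refused whole if a number of a shift passes 5 or a number of a turn 8.59, either way. A call with a gripper value outside its range is refused whole. The fingers move at their own pace and stop on an object; the grip force is fixed at half the most. Time passes only in rows, so rows that do not move let the fingers close. It gives the time, the measured TCP pose, the force and the opening at its end, in the units of the state.
- sensors.observe(): the state, without advancing time (a new reading comes with each control period).
- vision.get_image(name): name is "scene" or "side" or "wrist"; returns a dict with "color" (420x560x3 uint8, red, green, blue), "fx", "fy", "cx", "cy" (pixels), "rvec" (rotation vector, rad) and "tvec" (3), from world to camera coordinates, as OpenCV has them. Camera axes: x right, y down, z forward; pixel columns grow to the right and rows downward; lengths in m; the calibration is good to about 2 mm. A picture is of the moment at which its call begins. There is no depth.
- workorder.hand_in(): hands the job in, once; it reports no verdict.
Trained networks look in a picture, given as the dict that the camera call returned (one of the last four; its "shot" number tells which), for a name from the list of things; names that differ only in an ending like _2 or _b are one class to them, and where a whole thing is asked for, a point or a joint stands for the part that bears it (a point fixed in the world has none). Each returns a list of dicts, best first, with "conf" (0 to 1); they miss things now and then, are a little off and sometimes report something else, mostly with a low value. They report only what shows in the picture. A call takes as long as a camera call.
- vision.silhouettes(target, picture): "mask" (420x560 bool, what is visible of it) and "point" ([column, row] in pixels, amid what is visible of it).
- vision.pinpoint(target, picture): "point" ([column, row] in pixels: a listed point, or the origin of a listed thing).
The state is a dict: "t": time; "joint_positions": joint angles; "joint_vel": joint speeds; "joint_efforts": joint torques, N m; "tool_pos": TCP position; "tcp_rot": TCP orientation; "wrist_force": force on the tool from outside, world axes, zero at the start; "torque": the same for the moment, N m; "finger_gap": finger opening in m.
Only numpy, scipy, OpenCV 4.12 (cv2) and the standard library are available. Lean on these libraries where they do the work, as an engineer would, in place of code of your own. Each camera call takes 0.05 s, during which the arm holds its last target.

## Task

The lock bolt of the amplifier bay lies behind its bar guard, too deep for a hand. Take up the hooked rod from the black desk pad, reach it in through the bay's open front, hook the bolt's upright post and draw the bolt towards the front until it meets its stop, then keep a steady pull of about 15 N on it there for a second so that its catch sets, never more than 25 N, and touch the bolt with nothing but the rod. Then lay the rod down flat on the desk pad again and let go, with the bolt left fully drawn; leave the binder, the mouse and the remote control where they are.

Things in the scene. Friction and masses are not known exactly. Their poses are not given: they have to be found in the camera images.
- rod: Hooked rod, 0.13 to 0.2 kg (sizes in mm). Wooden handle 115 long, 18 wide (y), 26 high, then a steel shaft of 8 diameter along +x, axis 13 above the underside. Origin: on the underside, under the shaft's line, 60 from the handle's rear end; the handle ends at x = 55. x points to the hook, z up as it lies at the start. Centre of mass 10 to 25 ahead of the origin.
- rod_hook (a point): Middle of the J-hook's cross bar, at (190, 16, 13) mm in the rod's frame. The hook lies flat at shaft height: at x = 190 (centre line) the 8 mm bar turns to the rod's +y for 32, then runs 14 back towards the handle as a lip, its rounded end at x = 172. The pocket between shaft and lip is 24 wide, centred on y = 16.
- bay: Fixed grey metal bay, 300 mm deep, 180 wide, 105 high, open towards the robot. Origin: on the desk, on its middle line, 100 inside the open front; x points inwards, z up. 172 clear between side walls; lengthwise roof bars, undersides 99 up. Inside, a black amplifier, its lug reaching out to x = 43, and a bolt guide on the middle line at x = 3 to 33, 26 wide, top 36 up.
- bolt: Round slide bolt on the bay's middle line, 12 mm diameter, axis 28 up, with an upright post. Origin: on the desk under the post; axes as the bay's. Slides along bay x only: the post starts at bay x = -10 to -40 and is drawn to bay -x up to a rigid stop, which is set somewhere from -50 to -68 and is found by feel. About 5 N friction, stays where left. Over 25 N between rod and bolt damages it.
- bolt_post (a point): Point on the axis of the bolt's upright round post, 60 mm above the desk, a good height to hook it. The post is 12 mm in diameter and its top is 80 mm above the desk. The bolt's joint value, where the rules name it, is its travel from fully locked (0); at its stop it is 0.040 m.
- pad: Fixed thin black rubber desk pad, (mm) 340 x 150, 3 thick; x along its length. Origin: centre of its underside. It lies left or right of the bay.
- binder: Blue ring binder lying flat, (mm) 260 x 150 x 40 high, on the other side from the pad; bystander. Origin: centre of its underside.
- mouse: Black computer mouse, (mm) 100 x 58 x 31 high, at the far left or far right; bystander. Origin: centre of its underside.
- remote: Grey remote control, (mm) 170 x 45 x 22 high, on the other side from the mouse; bystander. Origin: centre of its underside.

How it is judged:
On the way, in this order (a step that is already met when the one before it is completed fails the run):
1. the hooked rod is lifted off the pad (height (world z) of rod above 0.03 m), for 0.2 s.
2. the bolt is at its stop (within 2 mm) and the rod pulls on it there with 12 to 18 N (value of joint bolt above 0.038 m and contact force between rod and bolt between 12 and 18 N), for 0.7 s.
At the end, for the whole second after the job is handed in: The bolt is within 2 mm of its stop; the rod lies flat and still on the desk pad (its origin within the pad's outline and less than 8 mm above the pad's underside, tilt under 0.15 rad), free of the bolt (value of joint bolt above 0.038 m and z of rod in the frame of pad below 0.008 m and x of rod in the frame of pad between -0.17 and 0.17 m and y of rod in the frame of pad between -0.075 and 0.075 m and angle between rod's own z axis and vertical below 0.15 rad and linear speed of rod below 0.02 m/s and contact force between rod and bolt below 0.1 N); the robot touches nothing.
It fails at once if more than 25 N between rod and bolt (contact force between rod and bolt above 25 N).
It fails at once if the bolt is touched by the fingers or the arm (contact force between any of the fingers, the arm and bolt above 0.5 N).
It fails at once if the binder is shifted by more than 15 mm (distance of binder from where it was at the start of the episode above 0.015 m).
It fails at once if the mouse is shifted by more than 15 mm (distance of mouse from where it was at the start of the episode above 0.015 m).
It fails at once if the remote control is shifted by more than 15 mm (distance of remote from where it was at the start of the episode above 0.015 m).
It also fails if it takes over 72 s, if anything falls off the work surface, if the arm or the gripper's body presses on something with over 40 N, if the wrist force passes 120 N, or if a joint passes its speed limit or range.

## Working session

There is one attempt and no reset: what is moved stays moved. The work goes in short steps, Python scripts to look and compute and a tool call to move; the robot and the scene stay as the last step left them, time stands still between calls to the robot, and variables do not carry over. Pictures are saved under pics/ and viewed, and the job is handed in when it is done.

Besides the shell and the picture viewer there is one more tool, called after "Emit:" by a JSON object that holds its "op" and its "data". move_arm: Moves the arm, as the interface text tells. Its arguments: {"type":"object","properties":{"steps":{"type":"array","items":{"type":"object","properties":{"claw":{"type":"number"},"tx":{"type":"number"},"ty":{"type":"number"},"tz":{"type":"number"},"twist":{"type":"number"}}}}},"required":["steps"]}

```bash
ls; mkdir -p pics; python3 - <<'E'
from bench import sensors, vision, workorder, ctrl
import cv2
print(sensors.observe()); print(ctrl.tcp_to_grasp)
for n in ("scene","side"):
    p=vision.get_image(n); cv2.imwrite(f"pics/{n}0.png",p["color"][:,:,::-1])
    print(n,p["fx"],p["cx"],p["cy"],p["rvec"],p["tvec"],p["shot"])
    for t in ("rod","rod_hook","bay","bolt","bolt_post","pad","binder","mouse","remote"):
        print(t,[(r["point"],round(r["conf"],2)) for r in vision.pinpoint(t,p)][:2])
E
```

```text
pics
{'t': 0.0, 'joint_positions': array([ 1.15194943e+00,  2.13344035e-01, -3.50624508e-02,  1.32350000e+00,
        1.45304409e-05,  1.57075270e+00]), 'joint_vel': array([-0.00126458,  0.00183274,  0.00037475, -0.00148904,  0.0006262 ,
       -0.00236424]), 'joint_efforts': array([ 4.10447637e-04, -6.86162639e+01,  4.87117946e+01,  1.75841869e-02,
        4.93469099e-05,  3.45594196e-05]), 'tool_pos': array([0.20320995, 0.45646777, 0.23082089]), 'tcp_rot': array([-6.53006438e-01, -3.07272592e+00,  1.70085088e-03]), 'wrist_force': array([ 0.50062089, -1.16942756, -0.24988069]), 'torque': array([-0.0179997 , -0.00125949, -0.02145446]), 'finger_gap': 0.08564374963434826}
0.0187
scene 417.147946091938 286.41045959581317 219.17955140201417 [ 0.77987205  2.76028476 -0.8441079 ] [ 0.48689331 -0.21993492  1.50044124] 1
rod [([377.0, 279.2], 0.67), ([389.0, 342.1], 0.65)]
rod_hook [([249.0, 245.5], 0.75), ([318.7, 297.7], 0.66)]
bay [([248.5, 248.3], 0.6)]
bolt [([255.5, 245.6], 0.41)]
bolt_post [([254.9, 231.4], 0.4)]
pad [([358.0, 285.3], 0.73), ([375.5, 278.7], 0.51)]
binder [([248.6, 247.0], 0.65), ([259.1, 165.9], 0.63)]
mouse [([240.8, 138.5], 0.9)]
remote []
side 510.03066895353464 280.1653691795974 216.61803197863728 [ 2.33751691 -0.08997057  0.02820733] [-0.59323187  0.07136437  1.59395422] 2
rod [([230.8, 170.8], 0.69)]
rod_hook [([283.3, 171.7], 0.7)]
bay [([315.4, 226.9], 0.68)]
bolt [([312.8, 227.6], 0.39)]
bolt_post [([312.2, 212.8], 0.62), ([254.4, 145.4], 0.28)]
pad [([245.6, 177.6], 0.57)]
binder [([255.4, 309.3], 0.96)]
mouse [([260.6, 354.5], 0.82), ([308.6, 224.7], 0.44)]
remote [([255.2, 146.9], 0.63)]
```

View pics/scene0.png

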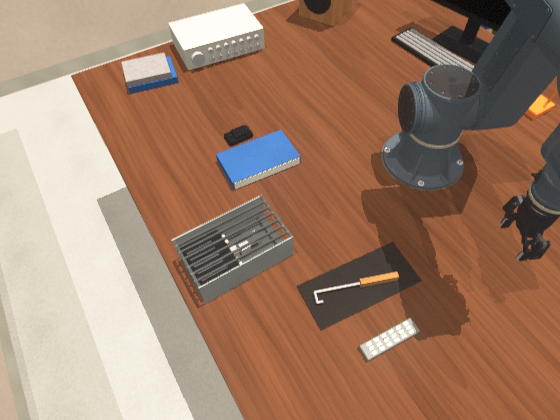

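View pics/side0.png

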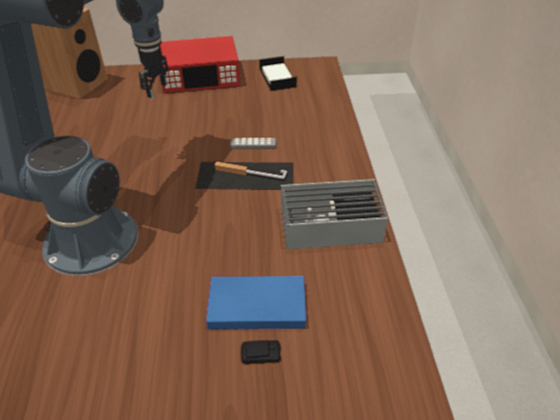

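```bash
cat > h.py <<'E'
from bench import sensors, vision, workorder, ctrl
import cv2, numpy as np
from scipy.optimize import least_squares
def cam(p):
    R=cv2.Rodrigues(np.array(p["rvec"],float))[0]; return R,np.array(p["tvec"],float)
def ray(p,uv,z):
    R,t=cam(p); d=R.T@np.array([(uv[0]-p["cx"])/p["fx"],(uv[1]-p["cy"])/p["fy"],1]); c=-R.T@t
    return c+d*(z-c[2])/d[2]
def proj(p,X):
    K=np.array([[p["fx"],0,p["cx"]],[0,p["fy"],p["cy"]],[0,0,1]])
    return cv2.projectPoints(np.atleast_2d(np.array(X,float)),np.array(p["rvec"],float),np.array(p["tvec"],float),K,None)[0].reshape(-1,2)
def crop(p,box,s,name):
    x0,y0,x1,y1=box
    cv2.imwrite(name,cv2.resize(p["color"][y0:y1,x0:x1,::-1],None,fx=s,fy=s,interpolation=cv2.INTER_CUBIC))
E
python3 - <<'E'
from h import *
P={n:vision.get_image(n) for n in ("scene","side")}
for n,p in P.items():
    np.savez(f"{n}.npz",**{k:v for k,v in p.items()})
    R,t=cam(p); print(n,"campos",-R.T@t)
    for t,z in (("rod",.016),("pad",.003),("binder",.02),("mouse",.015),("remote",.011),("bay",.05),("bolt",.03)):
        for r in vision.silhouettes(t,p)[:1]:
            m=r["mask"].astype(np.uint8); np.save(f"m_{n}_{t}.npy",m)
            rc=cv2.minAreaRect(cv2.findNonZero(m)); 
            print(t,round(r["conf"],2),m.sum(),r["point"],ray(p,r["point"],z).round(3),"box",[ray(p,c,z)[:2].round(3).tolist() for c in cv2.boxPoints(rc)])
    for t,z in (("rod",.003),("rod_hook",.016),("bolt",0),("bolt_post",.06),("bay",0),("pad",0)):
        print(t,[(r["point"],round(r["conf"],2),ray(p,r["point"],z).round(4)) for r in vision.pinpoint(t,p)][:2])
crop(P["scene"],(290,235,430,340),5,"pics/s1.png")
crop(P["side"],(190,130,400,260),3.7,"pics/d1.png")
crop(P["scene"],(165,190,305,305),5,"pics/s2.png")
E
```

```text
scene campos [0.94030259 0.61993622 1.12617517]
rod 0.79 465 [369.0, 277.2] [0.459 0.281 0.016] box [[0.623, 0.234], [0.373, 0.302], [0.389, 0.336], [0.635, 0.268]]
pad 0.85 5070 [355.0, 288.5] [0.51  0.285 0.003] box [[0.653, 0.186], [0.282, 0.214], [0.331, 0.373], [0.676, 0.336]]
binder 0.6 2927 [259.5, 162.5] [ 0.515 -0.273  0.02 ] box [[0.629, -0.392], [0.333, -0.381], [0.386, -0.192], [0.661, -0.212]]
mouse 0.76 366 [240.0, 134.5] [ 0.507 -0.436  0.015] box [[0.559, -0.476], [0.452, -0.476], [0.469, -0.402], [0.573, -0.404]]
remote 0.63 1073 [388.5, 338.5] [0.524 0.452 0.011] box [[0.607, 0.426], [0.433, 0.433], [0.441, 0.482], [0.611, 0.473]]
bay 0.88 7424 [232.5, 247.4] [0.759 0.001 0.05 ] box [[0.911, -0.12], [0.563, -0.143], [0.594, 0.121], [0.908, 0.123]]
rod [([255.4, 244.8], 0.69, array([0.6859, 0.0033, 0.003 ])), ([373.9, 277.4], 0.57, array([0.4414, 0.2853, 0.003 ]))]
rod_hook [([316.8, 295.8], 0.63, array([0.6215, 0.2497, 0.016 ])), ([257.6, 243.0], 0.29, array([0.6799, 0.0083, 0.016 ]))]
bolt [([253.3, 242.8], 0.52, array([ 0.6873, -0.0082,  0.    ]))]
bolt_post [([25
[... 833 characters left out ...]
 0.414]]
bay 0.6 6326 [330.8, 216.0] [ 0.753 -0.007  0.05 ] box [[0.608, 0.155], [0.96, 0.162], [0.907, -0.131], [0.599, -0.134]]
bolt 0.63 22 [311.2, 223.0] [ 0.692 -0.013  0.03 ] box [[0.677, 0.001], [0.702, -0.001], [0.701, -0.01], [0.676, -0.008]]
rod []
rod_hook [([282.9, 173.0], 0.65, array([0.6237, 0.2575, 0.016 ]))]
bolt [([308.1, 227.4], 0.59, array([ 0.684 , -0.0023,  0.    ]))]
bolt_post [([310.4, 224.9], 0.51, array([ 0.6835, -0.0513,  0.06  ])), ([306.7, 212.1], 0.45, array([0.6786, 0.0057, 0.06  ]))]
bay [([317.1, 225.8], 0.79, array([0.7134, 0.0025, 0.    ])), ([247.4, 177.9], 0.24, array([0.4979, 0.2602, 0.    ]))]
pad [([245.3, 177.3], 0.63, array([0.4905, 0.2642, 0.    ]))]
```

View pics/s1.png

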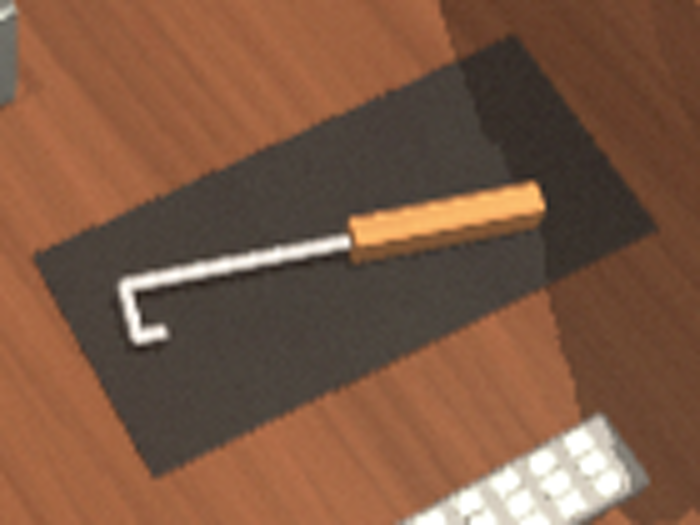

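View pics/d1.png

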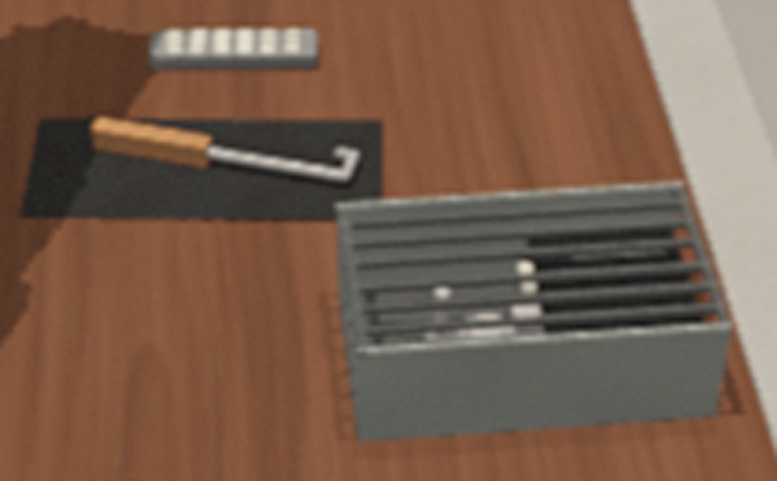

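View pics/s2.png

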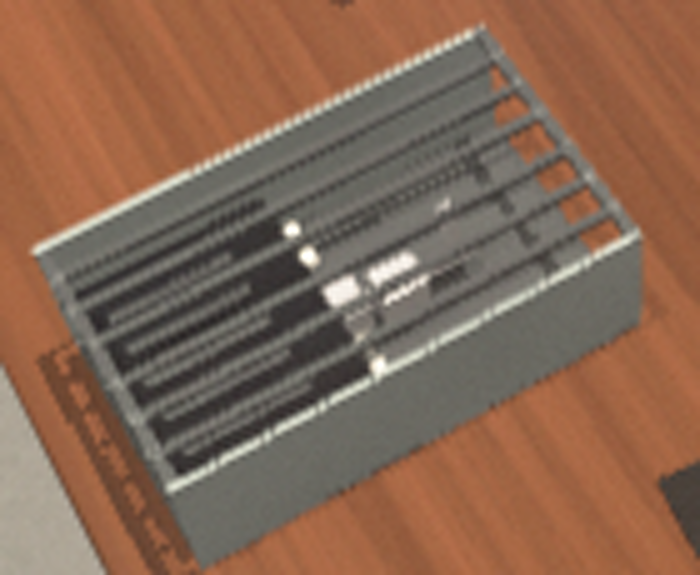

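```bash
cat > fit.py <<'E'
from h import *
def load(n): 
    d=np.load(f"{n}.npz",allow_pickle=True); return {k:(float(d[k]) if d[k].ndim==0 else d[k]) for k in d.files if k!="shot"}
def fit(obs,x0,z0):
    # obs: list (pic, modelpt, uv)
    def w(x,m):
        c,s=np.cos(x[2]),np.sin(x[2]); return [x[0]+c*m[0]-s*m[1],x[1]+s*m[0]+c*m[1],z0+m[2]]
    f=lambda x:np.concatenate([proj(p,w(x,m))[0]-np.array(uv) for p,m,uv in obs])
    r=least_squares(f,x0,loss="soft_l1"); return r.x,f(r.x).reshape(-1,2)
E
python3 - <<'E'
from fit import *
S,D=load("scene"),load("side")
rm=dict(c=(.19,0,.013),l=(.19,.032,.013),e=(.172,.032,.013),h=(.055,0,.013))
o=[(S,rm['c'],(315,292.4)),(S,rm['l'],(318,302.6)),(S,rm['e'],(323,301.6)),(S,rm['h'],(360.4,283.2)),
(S,(.055,-.009,.026),(360,278.4)),(S,(-.06,-.009,.026),(396.8,271.6)),
(D,rm['c'],(284,178.6)),(D,rm['l'],(285.1,170.5)),(D,rm['e'],(280.8,171.4)),(D,rm['h'],(246.8,171.1))]
for k in (o,o[:6],o[6:]):
    x,r=fit(k,[.44,.29,-.1],.003); print("rod",x.round(4),r.round(1).tolist())
bm=lambda x,y:(x,y,.105)
b=[(S,bm(.2,-.09),(172.6,240)),(S,bm(-.1,-.09),(261.6,195.6)),(S,bm(.2,.09),(199,287.6)),(S,bm(-.1,.09),(292.6,237.2)),
(D,bm(-.1,.09),(281.4,185.4)),(D,bm(.2,.09),(375.1,180)),(D,bm(-.1,-.09),(286.8,224)),(D,bm(.2,-.09),(386.8,217.6))]
for k in (b,b[:4],b[4:]):
    x,r=fit(k,[.7,0,0],0); print("bay",x.round(4),r.round(1).tolist())
for p,uv in ((S,(254,231)),(D,(309.7,208.9))): print("post top",ray(p,uv,.08).round(4))
E
```

```text
rod [ 0.4426  0.3013 -0.3438] [[-0.6, -0.0], [-0.9, 0.0], [0.3, -0.2], [-0.8, 0.2], [-0.7, 0.3], [0.4, -0.3], [-1.3, -1.9], [-0.0, 0.6], [-0.6, -1.1], [-0.8, -0.7]]
rod [ 0.4415  0.3017 -0.3424] [[-0.2, -0.0], [-0.4, 0.1], [0.7, -0.2], [-0.4, 0.2], [-0.3, 0.3], [0.7, -0.4]]
rod [ 0.4445  0.2956 -0.338 ] [[-0.5, -1.1], [0.7, 1.4], [0.1, -0.3], [-0.2, 0.2]]
bay [0.7056 0.0042 0.0091] [[-1.8, -0.7], [-0.1, -0.9], [-1.3, 0.8], [0.4, -0.2], [-0.5, -1.2], [-0.9, -1.4], [-0.8, 0.0], [0.5, -0.0]]
bay [0.7041 0.0056 0.0134] [[-1.1, -0.3], [0.4, -0.8], [-0.3, 1.1], [1.1, -0.2]]
bay [0.7066 0.002  0.0053] [[-0.1, -0.9], [-0.3, -0.8], [-0.5, 0.5], [1.0, 0.7]]
post top [0.6838 0.0019 0.08  ]
post top [ 0.6865 -0.0017  0.08  ]
```

```bash
cat >> h.py <<'E'
def togo(xyz,yaw_toolx_deg=None):
    "shift in tool axes (cm) + twist (deg) to reach TCP xyz with tool x pointing at world angle"
    s=sensors.observe(); R=cv2.Rodrigues(np.array(s["tcp_rot"]))[0]
    d=R.T@(np.array(xyz)-s["tool_pos"])*100
    a=np.degrees(np.arctan2(R[1,0],R[0,0])); tw=None
    if yaw_toolx_deg is not None: tw=-((yaw_toolx_deg-a+180)%360-180)
    print("t",round(s["t"],2),"pos",s["tool_pos"].round(4),"toolx",round(a,2),"tilt",R[2].round(4),"F",s["wrist_force"].round(2),"gap",round(s["finger_gap"],4))
    print("togo cm",d.round(2),"n5",np.ceil(np.linalg.norm(d)/4),"twist",tw)
E
python3 - <<'E'
from h import *
togo([.4614,.2946,.13],180-19.7)
E
```

```text
t 2.4 pos [0.2033 0.4568 0.2313] toolx 156.0 tilt [-0.  0. -1.] F [-0.39  0.32 -0.12] gap 0.0854
togo cm [-30.17  -4.32  10.13] n5 9.0 twist -4.295361676000255
```

Emit:
{"op": "move_arm", "data": {"steps": [{"claw": 0,"tx": -2.5,"ty": -0.36,"tz": 0.8,"twist": -0.4},{"claw": 0,"tx": -2.5,"ty": -0.36,"tz": 0.8,"twist": -0.4},{"claw": 0,"tx": -2.5,"ty": -0.36,"tz": 0.8,"twist": -0.4},{"claw": 0,"tx": -2.5,"ty": -0.36,"tz": 0.8,"twist": -0.4},{"claw": 0,"tx": -2.5,"ty": -0.36,"tz": 0.8,"twist": -0.4},{"claw": 0,"tx": -2.5,"ty": -0.36,"tz": 0.8,"twist": -0.4},{"claw": 0,"tx": -2.5,"ty": -0.36,"tz": 0.8,"twist": -0.4},{"claw": 0,"tx": -2.5,"ty": -0.36,"tz": 0.8,"twist": -0.4},{"claw": 0,"tx": -2.5,"ty": -0.36,"tz": 0.8,"twist": -0.4},{"claw": 0,"tx": -2.5,"ty": -0.36,"tz": 0.8,"twist": -0.4},{"claw": 0}]}}

```text
$.steps[10]: bad value
```

```bash
python3 - <<'E'
from h import *
togo([.4614,.2946,.13],180-19.7)
p=vision.get_image("wrist"); np.savez("wrist.npz",**p)
cv2.imwrite("pics/w1.png",p["color"][:,:,::-1])
R,t=cam(p);print(-R.T@t,R.round(3).tolist(),p["fx"],p["cx"],p["cy"])
E
```

```text
t 2.4 pos [0.2033 0.4568 0.2313] toolx 156.0 tilt [-0.  0. -1.] F [-0.39  0.32 -0.12] gap 0.0854
togo cm [-30.17  -4.32  10.13] n5 9.0 twist -4.295361676000255
[0.13947896 0.48563177 0.37311839] [[0.406, 0.914, 0.0], [0.878, -0.39, 0.275], [0.252, -0.112, -0.961]] 316.99987906705064 275.9922396536852 209.1820682568814
```

View pics/w1.png

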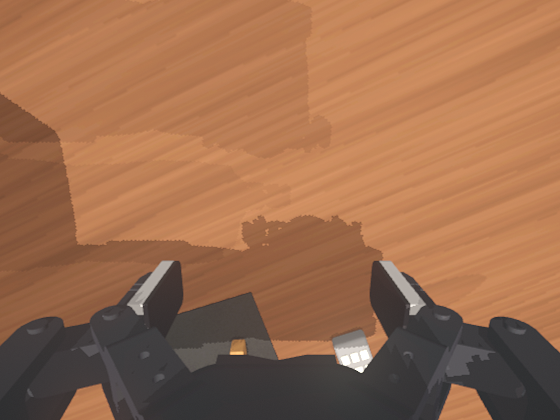

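Emit:
{"op": "move_arm", "data": {"steps": [{"claw": 0,"tx": -2.5,"ty": -0.36,"tz": 0.8,"twist": -0.4},{"claw": 0,"tx": -2.5,"ty": -0.36,"tz": 0.8,"twist": -0.4},{"claw": 0,"tx": -2.5,"ty": -0.36,"tz": 0.8,"twist": -0.4},{"claw": 0,"tx": -2.5,"ty": -0.36,"tz": 0.8,"twist": -0.4},{"claw": 0,"tx": -2.5,"ty": -0.36,"tz": 0.8,"twist": -0.4},{"claw": 0,"tx": -2.5,"ty": -0.36,"tz": 0.8,"twist": -0.4},{"claw": 0,"tx": -2.5,"ty": -0.36,"tz": 0.8,"twist": -0.4},{"claw": 0,"tx": -2.5,"ty": -0.36,"tz": 0.8,"twist": -0.4},{"claw": 0,"tx": -2.5,"ty": -0.36,"tz": 0.8,"twist": -0.4},{"claw": 0,"tx": -2.5,"ty": -0.36,"tz": 0.8,"twist": -0.4},{"claw": 0,"tx": 0,"ty": 0,"tz": 0,"twist": 0}]}}

```text
t: 3.55
tool_pos: [0.4295, 0.3252, 0.1483]
tcp_rot: [0.537, 3.095, 0.003]
wrist_force: [-0.1, 0.2, 0.0]
finger_gap: 0.0853
```

```bash
python3 - <<'E'
from h import *
togo([.4614,.2946,.13],180-19.7)
p=vision.get_image("wrist"); np.savez("wrist.npz",**p)
cv2.imwrite("pics/w2.png",p["color"][:,:,::-1])
E
```

```text
t 3.55 pos [0.4295 0.3252 0.1483] toolx 160.33 tilt [ 1.0e-04  2.1e-03 -1.0e+00] F [-0.09  0.16  0.02] gap 0.0853
togo cm [-4.03 -1.81  1.83] n5 2.0 twist 0.025123083992667716
```

View pics/w2.png

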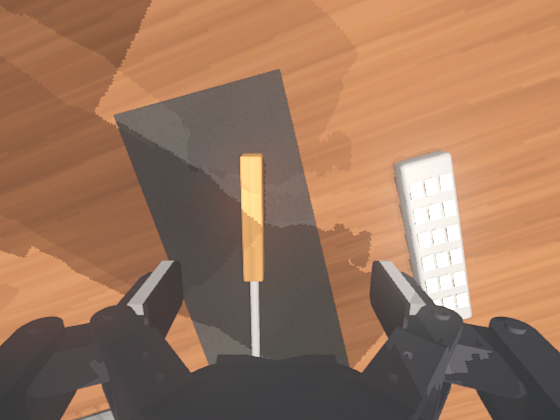

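```bash
python3 - <<'E'
from fit import *
W=load("wrist"); S=load("scene")
for u in ((241,155),(263,155),(244,281),(263,281)): print(ray(W,u,.029).round(4))
for u in ((252,152),(253.5,281)): print('c',ray(W,u,.029).round(4))
for u in ((253.3,290),(256,352)): print('shaft',ray(W,u,.016).round(4))
o=[(W,(-.06,.009,.026),(263,155)),(W,(-.06,-.009,.026),(241,155)),(W,(.055,.009,.026),(263,281)),(W,(.055,-.009,.026),(244,281)),(W,(.12,0,.013),(256,352))]
x,r=fit(o[:4],[.44,.3,-.34],.003); print(x.round(4),r.round(1).tolist())
c,s=np.cos(x[2]),np.sin(x[2])
togo([x[0]+.018*c,x[1]+.018*s,.005],180+np.degrees(x[2]))
E
```

```text
[0.3813 0.3128 0.029 ]
[0.3873 0.3298 0.029 ]
[0.4889 0.2737 0.029 ]
[0.4947 0.2901 0.029 ]
c [0.3821 0.3222 0.029 ]
c [0.4918 0.2819 0.029 ]
shaft [0.5072 0.2749 0.016 ]
shaft [0.5754 0.2521 0.016 ]
[ 0.4405  0.3007 -0.3514] [[0.0, -0.1], [-0.0, -0.3], [0.3, 0.4], [-0.3, 0.2]]
t 3.6 pos [0.4286 0.3259 0.1488] toolx 160.34 tilt [ 4.0e-04  2.4e-03 -1.0e+00] F [ 0.15 -0.59  0.34] gap 0.0854
togo cm [-3.77 -2.02 14.38] n5 4.0 twist 0.47257866100790125
```

Emit:
{"op": "move_arm", "data": {"steps": [{"claw": 0,"tx": -1.3,"ty": -0.7,"tz": 0.5,"twist": 0.25},{"claw": 0,"tx": -1.3,"ty": -0.7,"tz": 1.0,"twist": 0.2},{"claw": 0,"tx": -1.2,"ty": -0.6,"tz": 2.0,"twist": 0},{"claw": 0,"tx": 0,"ty": 0,"tz": 3,"twist": 0},{"claw": 0,"tx": 0,"ty": 0,"tz": 3,"twist": 0},{"claw": 0,"tx": 0,"ty": 0,"tz": 2,"twist": 0},{"claw": 0,"tx": 0,"ty": 0,"tz": 0,"twist": 0}]}}

```text
t: 4.3
tool_pos: [0.4596, 0.2915, 0.029]
tcp_rot: [0.548, 3.091, 0.007]
wrist_force: [-0.9, 0.1, 0.5]
finger_gap: 0.0852
```

```bash
python3 - <<'E'
from h import *
x=[0.4405,0.3007,-0.3514]
c,s=np.cos(x[2]),np.sin(x[2])
togo([x[0]+.018*c,x[1]+.018*s,.005],180+np.degrees(x[2]))
p=vision.get_image("wrist"); np.savez("wrist.npz",**p)
cv2.imwrite("pics/w3.png",p["color"][:,:,::-1])
E
```

```text
t 4.3 pos [0.4596 0.2915 0.029 ] toolx 159.91 tilt [-0.0013  0.0047 -1.    ] F [-0.92  0.11  0.5 ] gap 0.0852
togo cm [0.31 0.19 2.4 ] n5 1.0 twist 0.03993112729557424
```

View pics/w3.png

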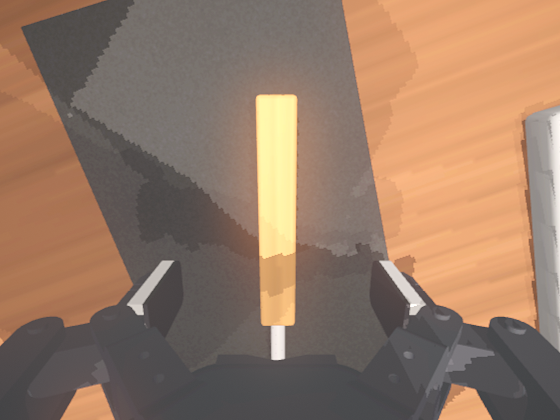

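Emit:
{"op": "move_arm", "data": {"steps": [{"claw": 0,"tx": 0.15,"ty": 0,"tz": 0.9,"twist": 0},{"claw": 0,"tx": 0.1,"ty": 0,"tz": 0.9,"twist": 0},{"claw": 0,"tx": 0,"ty": 0,"tz": 0.4,"twist": 0},{"claw": 0,"tx": 0,"ty": 0,"tz": 0,"twist": 0}]}}

```text
t: 4.75
tool_pos: [0.4594, 0.2939, 0.0095]
tcp_rot: [0.546, 3.087, 0.013]
wrist_force: [0.2, 0.2, -0.0]
finger_gap: 0.0853
```

```bash
python3 - <<'E'
from h import *
x=[0.4405,0.3007,-0.3514]
c,s=np.cos(x[2]),np.sin(x[2])
togo([x[0]+.018*c,x[1]+.018*s,.006],180+np.degrees(x[2]))
E
```

```text
t 4.75 pos [0.4594 0.2939 0.0095] toolx 159.92 tilt [-0.0048  0.0093 -0.9999] F [ 0.24  0.15 -0.05] gap 0.0853
togo cm [ 0.21 -0.02  0.35] n5 1.0 twist 0.057187661375166954
```

Emit:
{"op": "move_arm", "data": {"steps": [{"claw": 0,"tx": 0.1,"ty": 0,"tz": 0.35,"twist": 0},{"claw": 0.5,"tx": 0,"ty": 0,"tz": 0,"twist": 0},{"claw": 1,"tx": 0,"ty": 0,"tz": 0,"twist": 0},{"claw": 1,"tx": 0,"ty": 0,"tz": 0,"twist": 0},{"claw": 1,"tx": 0,"ty": 0,"tz": 0,"twist": 0},{"claw": 1,"tx": 0,"ty": 0,"tz": 0,"twist": 0},{"claw": 1,"tx": 0,"ty": 0,"tz": 0,"twist": 0},{"claw": 1,"tx": 0,"ty": 0,"tz": 0,"twist": 0}]}}

```text
t: 5.55
tool_pos: [0.4592, 0.2949, 0.0071]
tcp_rot: [0.546, 3.086, 0.015]
wrist_force: [-0.1, 0.7, -1.0]
finger_gap: 0.017
```

```bash
python3 - <<'E'
from h import *
x=[0.4405,0.3007,-0.3514]
c,s=np.cos(x[2]),np.sin(x[2])
togo([x[0]+.018*c,x[1]+.018*s,.006],180+np.degrees(x[2]))
E
```

```text
t 5.55 pos [0.4592 0.2949 0.0071] toolx 159.94 tilt [-0.0061  0.0109 -0.9999] F [-0.05  0.69 -0.96] gap 0.017
togo cm [ 0.16 -0.1   0.11] n5 1.0 twist 0.071627929919174
```

Emit:
{"op": "move_arm", "data": {"steps": [{"claw": 1,"tx": 0,"ty": 0,"tz": -1,"twist": 0},{"claw": 1,"tx": 0,"ty": 0,"tz": -3,"twist": 0},{"claw": 1,"tx": 0,"ty": 0,"tz": -4,"twist": 0},{"claw": 1,"tx": 0,"ty": 0,"tz": -4,"twist": 0},{"claw": 1,"tx": 0,"ty": 0,"tz": -3,"twist": 0},{"claw": 1,"tx": 0,"ty": 0,"tz": 0,"twist": 0},{"claw": 1,"tx": 0,"ty": 0,"tz": 0,"twist": 0}]}}

```text
t: 6.25
tool_pos: [0.4563, 0.2926, 0.1655]
tcp_rot: [0.546, 3.087, 0.013]
wrist_force: [0.3, -0.2, -2.9]
finger_gap: 0.0168
```

```bash
python3 - <<'E'
from h import *
togo([.40,-.046,.16],180)
p=vision.get_image("scene"); np.savez("scene2.npz",**p); crop(p,(260,180,450,320),4,"pics/s3.png")
p=vision.get_image("side"); np.savez("side2.npz",**p); crop(p,(180,90,400,260),3.6,"pics/d3.png")
E
```

```text
t 6.25 pos [0.4563 0.2926 0.1655] toolx 159.93 tilt [-0.0051  0.0096 -0.9999] F [ 0.31 -0.24 -2.93] gap 0.0168
togo cm [ -6.33 -33.74   0.26] n5 9.0 twist -20.06673833661901
```

View pics/s3.png

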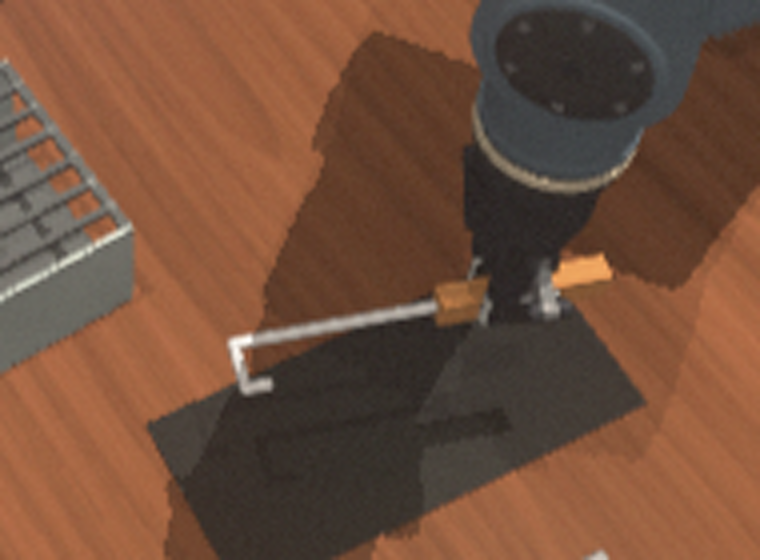

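View pics/d3.png

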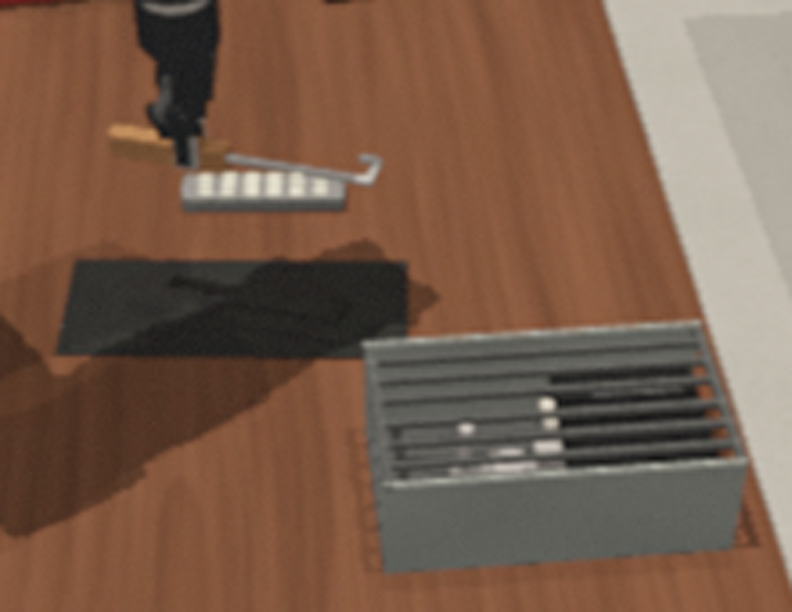

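Emit:
{"op": "move_arm", "data": {"steps": [{"claw": 1,"tx": 0,"ty": -1.5,"tz": 0,"twist": -1},{"claw": 1,"tx": 0,"ty": -3,"tz": 0,"twist": -2},{"claw": 1,"tx": 0,"ty": -3,"tz": 0,"twist": -2},{"claw": 1,"tx": 0,"ty": -3,"tz": 0,"twist": -2},{"claw": 1,"tx": 0,"ty": -3,"tz": 0,"twist": -2},{"claw": 1,"tx": 0,"ty": -3,"tz": 0,"twist": -2},{"claw": 1,"tx": 0,"ty": -3,"tz": 0,"twist": -2},{"claw": 1,"tx": 0,"ty": -3,"tz": 0,"twist": -2},{"claw": 1,"tx": 0,"ty": -3,"tz": 0,"twist": -2},{"claw": 1,"tx": 0,"ty": -3,"tz": 0,"twist": -2},{"claw": 1,"tx": 0,"ty": -3,"tz": 0,"twist": -1},{"claw": 1,"tx": 0,"ty": -1.5,"tz": 0,"twist": 0},{"claw": 1,"tx": 0,"ty": 0,"tz": 0,"twist": 0},{"claw": 1,"tx": 0,"ty": 0,"tz": 0,"twist": 0}]}}

```text
t: 7.75
tool_pos: [0.3875, -0.0439, 0.1477]
tcp_rot: [0.023, -3.122, -0.002]
wrist_force: [0.3, -0.8, -2.0]
finger_gap: 0.0167
```

```bash
python3 - <<'E'
from h import *
togo([.40,-.046,.10],180.5)
E
```

```text
t 7.75 pos [ 0.3875 -0.0439  0.1477] toolx -179.14 tilt [ 0.0193  0.0015 -0.9998] F [ 0.3  -0.79 -1.98] gap 0.0167
togo cm [-1.34 -0.24  4.74] n5 2.0 twist 0.3586266482221845
```

Emit:
{"op": "move_arm", "data": {"steps": [{"claw": 1,"tx": 0,"ty": 0,"tz": 1.5,"twist": 0.2},{"claw": 1,"tx": 0,"ty": 0,"tz": 2.5,"twist": 0.2},{"claw": 1,"tx": 0,"ty": 0,"tz": 2.5,"twist": 0},{"claw": 1,"tx": 0,"ty": 0,"tz": 2,"twist": 0},{"claw": 1,"tx": 0,"ty": 0,"tz": 1,"twist": 0},{"claw": 1,"tx": 0,"ty": 0,"tz": 0,"twist": 0},{"claw": 1,"tx": 0,"ty": 0,"tz": 0,"twist": 0}]}}

```text
t: 8.45
tool_pos: [0.3838, -0.0378, 0.0474]
tcp_rot: [0.022, -3.118, -0.004]
wrist_force: [0.6, 0.3, -2.1]
finger_gap: 0.0168
```

```bash
python3 - <<'E'
from h import *
togo([.40,-.046,.054],180.5)
p=vision.get_image("scene"); np.savez("scene3.npz",**p); crop(p,(190,150,340,280),5,"pics/s4.png")
for t in ("rod_hook","bolt_post"): print([(r["point"],round(r["conf"],2)) for r in vision.pinpoint(t,p)][:2])
p=vision.get_image("side"); np.savez("side3.npz",**p); crop(p,(190,150,400,270),3.7,"pics/d4.png")
for t in ("rod_hook","bolt_post"): print([(r["point"],round(r["conf"],2)) for r in vision.pinpoint(t,p)][:2])
E
```

```text
t 8.45 pos [ 0.3838 -0.0378  0.0474] toolx -179.21 tilt [ 0.0231  0.003  -0.9997] F [ 0.61  0.31 -2.07] gap 0.0168
togo cm [-1.59 -0.84 -0.7 ] n5 1.0 twist 0.29280796313514657
[([288.5, 212.2], 0.59)]
[([256.2, 231.7], 0.52)]
[([267.4, 219.6], 0.83)]
[([310.2, 209.6], 0.57)]
```

View pics/s4.png

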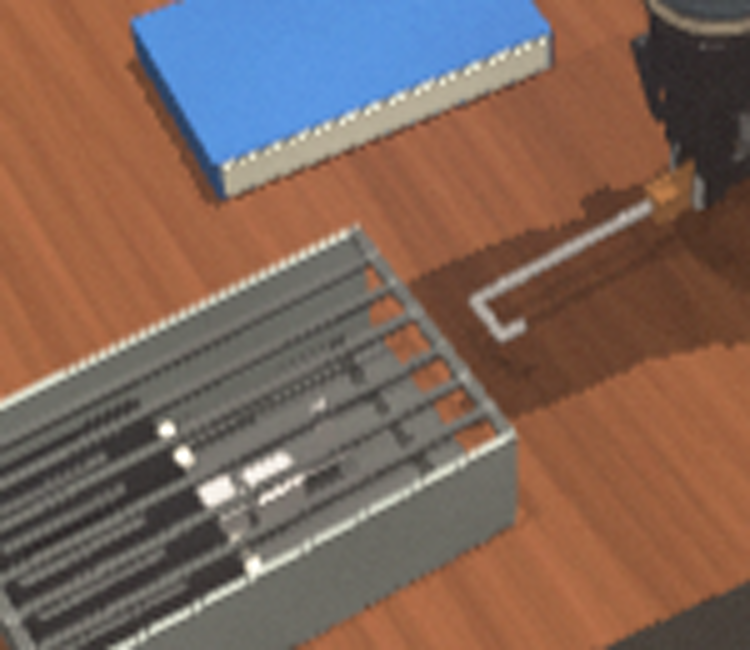

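View pics/d4.png

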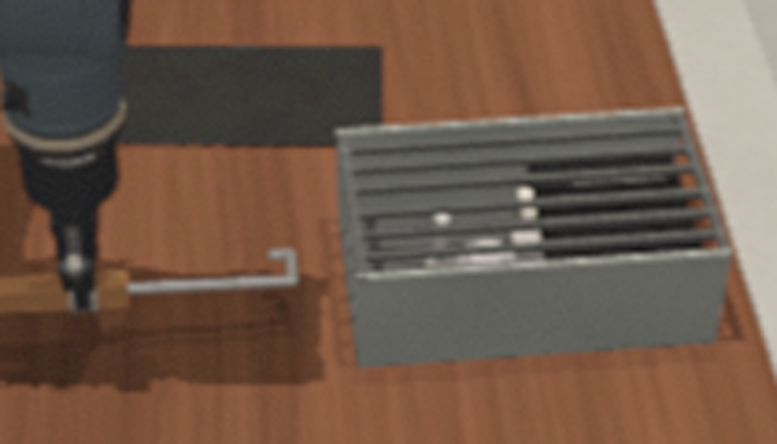

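```bash
python3 - <<'E'
from fit import *
S,D=load("scene3"),load("side3")
def tri(a,b):
    f=lambda X:np.r_[proj(S,X)[0]-a,proj(D,X)[0]-b]
    r=least_squares(f,[.6,0,.06]); return r.x.round(4),r.fun.round(1)
print("post",tri((253.6,231),(309.5,208.9)))
print("corner",tri((285.4,210),(269.2,226.2)))
print("lipc",tri((291,217),(268.9,218.1)))
print("lipe",tri((294.4,215.2),(263.5,218.6)))
print("net hook",tri((288.5,212.2),(267.4,219.6)),"net post",tri((256.2,231.7),(310.2,209.6)))
crop(S,(235,215,275,250),18,"pics/s5.png");crop(D,(285,185,345,230),12,"pics/d5.png")
s=sensors.observe();R=cv2.Rodrigues(s["tcp_rot"])[0]
for m in ((.19,0),(.19,.032),(.172,.032)):
    print((s["tool_pos"]+R@np.array([-(m[0]-.0196),m[1],-.009])).round(4))
E
```

```text
post (array([6.853e-01, 2.000e-04, 7.850e-02]), array([-0.3,  0.1, -0.3, -0.1]))
corner (array([ 0.5564, -0.0338,  0.0482]), array([-0.8,  0.3, -0.8, -0.2]))
lipc (array([ 5.569e-01, -4.000e-04,  5.070e-02]), array([-1. ,  0.4, -1. , -0.3]))
lipe (array([ 0.5419, -0.001 ,  0.0496]), array([-0.4,  0.2, -0.4, -0.1]))
net hook (array([ 0.554 , -0.0153,  0.058 ]), array([-0.2,  0.1, -0.2, -0.1])) net post (array([0.6832, 0.0031, 0.0742]), array([-1.7,  0.6, -1.8, -0.3]))
[ 0.555  -0.0363  0.0533]
[ 0.5546 -0.0043  0.0533]
[ 0.5366 -0.0045  0.0537]
```

View pics/s5.png

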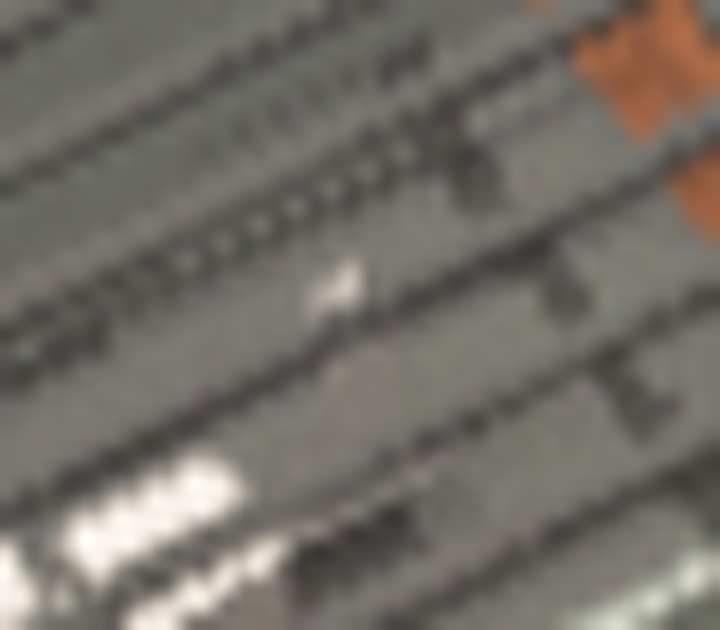

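View pics/d5.png

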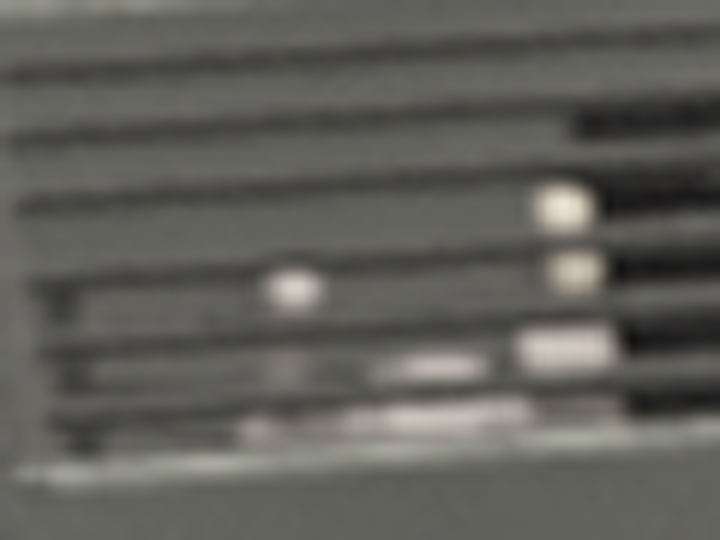

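Emit:
{"op": "move_arm", "data": {"steps": [{"claw": 1,"tx": 0,"ty": -0.8,"tz": -0.5,"twist": 0},{"claw": 1,"tx": -1,"ty": -0.8,"tz": -0.3,"twist": 0},{"claw": 1,"tx": -2,"ty": 0,"tz": 0,"twist": 0},{"claw": 1,"tx": -1,"ty": 0,"tz": 0,"twist": 0},{"claw": 1,"tx": 0,"ty": 0,"tz": 0,"twist": 0},{"claw": 1,"tx": 0,"ty": 0,"tz": 0,"twist": 0}]}}

```text
t: 9.35
tool_pos: [0.4286, -0.0575, 0.0572]
tcp_rot: [0.018, -3.123, -0.003]
wrist_force: [-0.6, -0.5, -2.5]
finger_gap: 0.0169
```

```bash
cat >> h.py <<'E'
def hook():
    s=sensors.observe();R=cv2.Rodrigues(s["tcp_rot"])[0]
    c=s["tool_pos"]+R@np.array([-.1704,0,-.009]); 
    print("corner",c.round(4),"lip end",(s["tool_pos"]+R@np.array([-.1524,.032,-.009])).round(4))
    return c,R
E
python3 - <<'E'
from h import *
togo([.547,-.052,.056],None); hook()
E
```

```text
t 9.35 pos [ 0.4286 -0.0575  0.0572] toolx -179.34 tilt [ 0.0189  0.0019 -0.9998] F [-0.57 -0.51 -2.52] gap 0.0169
togo cm [-11.85   0.41  -0.11] n5 3.0 twist None
corner [ 0.5991 -0.0555  0.0629] lip end [ 0.5807 -0.0237  0.0633]
```

Emit:
{"op": "move_arm", "data": {"steps": [{"claw": 1,"tx": -1,"ty": 0,"tz": 0,"twist": 0},{"claw": 1,"tx": -2,"ty": 0,"tz": 0,"twist": 0},{"claw": 1,"tx": -2,"ty": 0,"tz": 0,"twist": 0},{"claw": 1,"tx": -2,"ty": 0,"tz": 0,"twist": 0},{"claw": 1,"tx": -1,"ty": 0,"tz": 0,"twist": 0},{"claw": 1,"tx": 0,"ty": 0,"tz": 0,"twist": 0},{"claw": 1,"tx": 0,"ty": 0,"tz": 0,"twist": 0}]}}

```text
t: 10.05
tool_pos: [0.5102, -0.0563, 0.055]
tcp_rot: [0.019, -3.12, -0.003]
wrist_force: [-0.6, -0.3, -1.7]
finger_gap: 0.0168
```

```bash
python3 - <<'E'
from h import *
togo([.547,-.052,.056],None); hook()
p=vision.get_image("scene"); np.savez("scene3.npz",**p); crop(p,(190,170,310,270),6,"pics/s6.png")
p=vision.get_image("side"); np.savez("side3.npz",**p); crop(p,(250,170,400,250),5,"pics/d6.png")
E
```

```text
t 10.05 pos [ 0.5102 -0.0563  0.055 ] toolx -179.31 tilt [ 0.0214  0.0022 -0.9998] F [-0.6  -0.29 -1.7 ] gap 0.0168
togo cm [-3.69  0.38 -0.18] n5 1.0 twist None
corner [ 0.6807 -0.0542  0.0603] lip end [ 0.6623 -0.0225  0.0608]
```

View pics/s6.png

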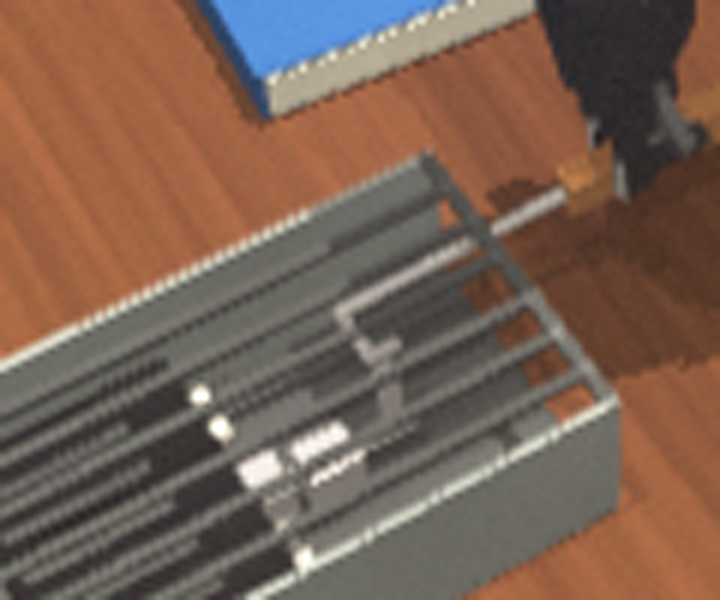

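View pics/d6.png

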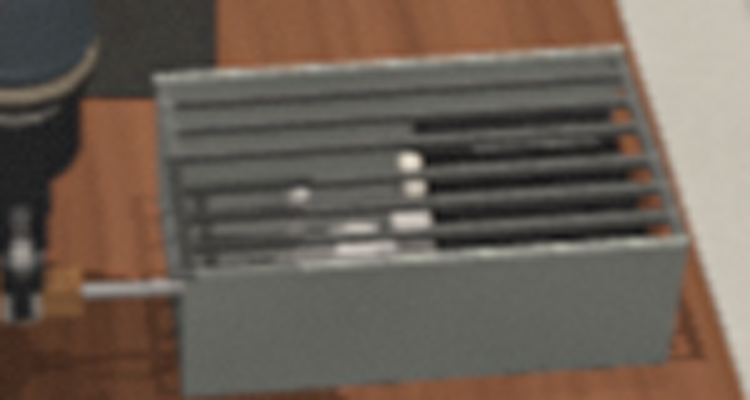

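Emit:
{"op": "move_arm", "data": {"steps": [{"claw": 1,"tx": -1,"ty": 0,"tz": 0,"twist": 0},{"claw": 1,"tx": -1.5,"ty": 0,"tz": -0.1,"twist": 0},{"claw": 1,"tx": -1.2,"ty": 0,"tz": -0.1,"twist": 0},{"claw": 1,"tx": 0,"ty": 0,"tz": 0,"twist": 0},{"claw": 1,"tx": 0,"ty": 0,"tz": 0,"twist": 0}]}}

```text
t: 10.65
tool_pos: [0.5479, -0.0559, 0.057]
tcp_rot: [0.018, -3.12, -0.003]
wrist_force: [0.2, -0.6, -2.2]
finger_gap: 0.0168
```

```bash
python3 - <<'E'
from h import *
togo([.547,-.052,.056],None); hook()
p=vision.get_image("scene"); np.savez("scene3.npz",**p); crop(p,(190,170,310,270),6,"pics/s7.png")
p=vision.get_image("side"); np.savez("side3.npz",**p); crop(p,(250,170,400,250),5,"pics/d7.png")
E
```

```text
t 10.65 pos [ 0.5479 -0.0559  0.057 ] toolx -179.35 tilt [ 0.021   0.0021 -0.9998] F [ 0.2  -0.56 -2.16] gap 0.0168
togo cm [0.08 0.4  0.1 ] n5 1.0 twist None
corner [ 0.7184 -0.054   0.0624] lip end [ 0.7    -0.0222  0.0628]
```

View pics/s7.png

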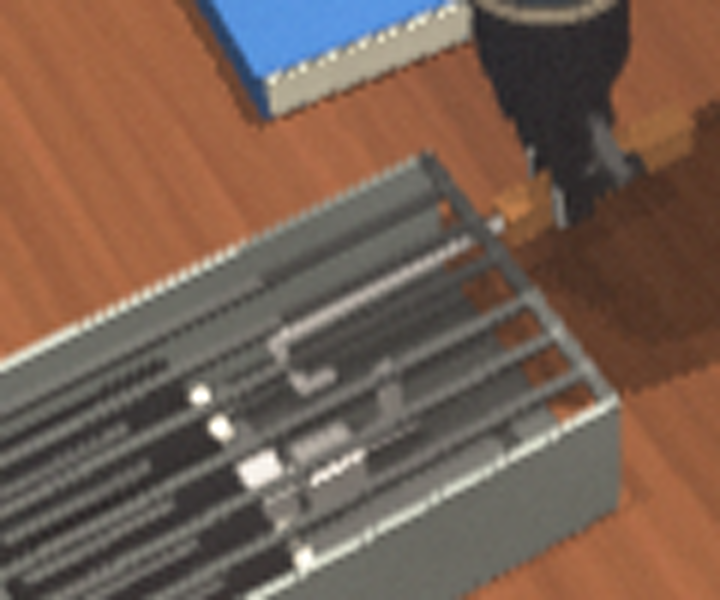

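Emit:
{"op": "move_arm", "data": {"steps": [{"claw": 1,"tx": 0,"ty": 1,"tz": 0,"twist": 0},{"claw": 1,"tx": 0,"ty": 1.5,"tz": 0,"twist": 0},{"claw": 1,"tx": 0,"ty": 1.0,"tz": 0,"twist": 0},{"claw": 1,"tx": 0,"ty": 0,"tz": 0,"twist": 0},{"claw": 1,"tx": 0,"ty": 0,"tz": 0,"twist": 0}]}}

```text
t: 11.25
tool_pos: [0.5459, -0.0169, 0.0573]
tcp_rot: [0.019, -3.12, -0.004]
wrist_force: [0.5, -0.0, -1.5]
finger_gap: 0.0165
```

```bash
python3 - <<'E'
from h import *
togo([.547,-.018,.056],None); hook()
p=vision.get_image("scene"); np.savez("scene3.npz",**p); crop(p,(190,170,310,270),6,"pics/s8.png")
p=vision.get_image("side"); np.savez("side3.npz",**p); crop(p,(250,170,400,250),5,"pics/d8.png")
E
```

```text
t 11.25 pos [ 0.5459 -0.0169  0.0573] toolx -179.3 tilt [ 0.0214  0.0024 -0.9998] F [ 0.53 -0.02 -1.48] gap 0.0165
togo cm [-0.11 -0.11  0.13] n5 1.0 twist None
corner [ 0.7165 -0.0149  0.0627] lip end [0.6981 0.0169 0.0631]
```

View pics/s8.png

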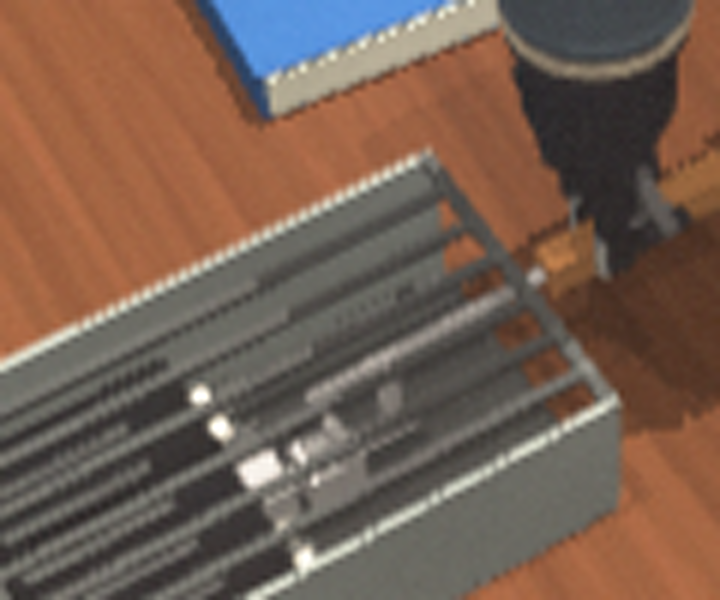

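View pics/d8.png

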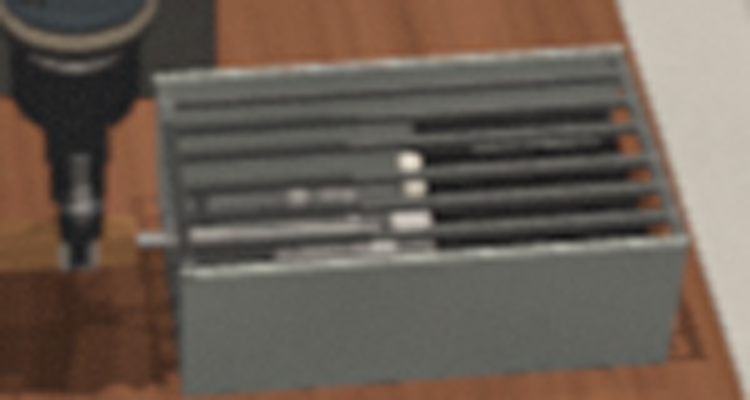

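Emit:
{"op": "move_arm", "data": {"steps": [{"claw": 1,"tx": 0.6,"ty": -0.1,"tz": 0,"twist": 0},{"claw": 1,"tx": 0.6,"ty": 0,"tz": 0,"twist": 0},{"claw": 1,"tx": 0.3,"ty": 0,"tz": 0,"twist": 0},{"claw": 1,"tx": 0,"ty": 0,"tz": 0,"twist": 0}]}}

```text
t: 11.75
tool_pos: [0.5293, -0.0196, 0.0575]
tcp_rot: [0.016, -3.12, -0.003]
wrist_force: [0.7, -0.1, -1.5]
finger_gap: 0.0167
```

```bash
python3 - <<'E'
from h import *
togo([.547,-.018,.056],None); hook()
E
```

```text
t 11.75 pos [ 0.5293 -0.0196  0.0575] toolx -179.42 tilt [ 0.0218  0.0023 -0.9998] F [ 0.66 -0.07 -1.5 ] gap 0.0167
togo cm [-1.78  0.15  0.11] n5 1.0 twist None
corner [ 0.6998 -0.0179  0.0628] lip end [0.6815 0.0139 0.0632]
```

Emit:
{"op": "move_arm", "data": {"steps": [{"claw": 1,"tx": 0.2,"ty": 0,"tz": 0,"twist": 0},{"claw": 1,"tx": 0.2,"ty": 0,"tz": 0,"twist": 0}]}}

```text
t: 11.95
tool_pos: [0.5252, -0.0199, 0.0577]
tcp_rot: [0.015, -3.12, -0.003]
wrist_force: [0.1, 0.2, -2.6]
finger_gap: 0.0168
```

Emit:
{"op": "move_arm", "data": {"steps": [{"claw": 1,"tx": 0.2,"ty": 0,"tz": 0,"twist": 0},{"claw": 1,"tx": 0.2,"ty": 0,"tz": 0,"twist": 0}]}}

```text
t: 12.15
tool_pos: [0.5212, -0.0199, 0.0579]
tcp_rot: [0.015, -3.121, -0.003]
wrist_force: [4.7, 0.7, -2.5]
finger_gap: 0.0164
```

Emit:
{"op": "move_arm", "data": {"steps": [{"claw": 1,"tx": 0.2,"ty": 0,"tz": 0,"twist": 0}]}}

```text
t: 12.25
tool_pos: [0.5199, -0.0199, 0.0582]
tcp_rot: [0.015, -3.122, -0.003]
wrist_force: [5.0, 1.1, -3.7]
finger_gap: 0.0169
```

```bash
python3 - <<'E'
from h import *
togo([.547,-.018,.056],None); hook()
p=vision.get_image("scene"); np.savez("scene3.npz",**p); crop(p,(190,170,310,270),6,"pics/s9.png")
p=vision.get_image("side"); np.savez("side3.npz",**p); crop(p,(250,170,400,250),5,"pics/d9.png")
E
```

```text
t 12.25 pos [ 0.5199 -0.0199  0.0582] toolx -179.44 tilt [ 0.0193  0.0023 -0.9998] F [ 4.96  1.11 -3.73] gap 0.0169
togo cm [-2.72  0.16  0.17] n5 1.0 twist None
corner [ 0.6904 -0.0183  0.0639] lip end [0.6721 0.0136 0.0643]
```

View pics/s9.png

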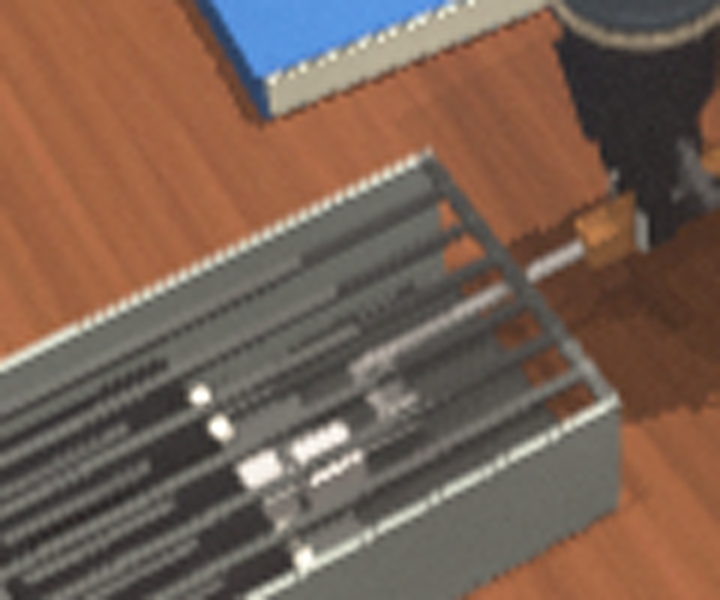

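View pics/d9.png

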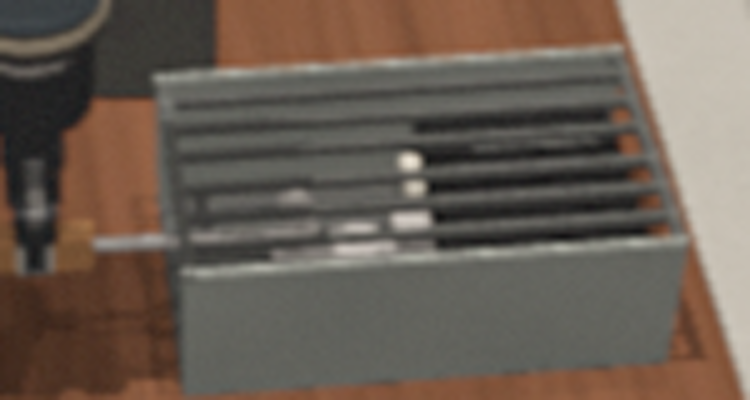

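Emit:
{"op": "move_arm", "data": {"steps": [{"claw": 1,"tx": 0.2,"ty": 0,"tz": 0,"twist": 0},{"claw": 1,"tx": 0.2,"ty": 0,"tz": 0,"twist": 0},{"claw": 1,"tx": 0.2,"ty": 0,"tz": 0,"twist": 0},{"claw": 1,"tx": 0.2,"ty": 0,"tz": 0,"twist": 0},{"claw": 1,"tx": 0.2,"ty": 0,"tz": 0,"twist": 0}]}}

```text
t: 12.85
tool_pos: [0.5116, -0.02, 0.0587]
tcp_rot: [0.015, -3.125, -0.003]
wrist_force: [4.7, -0.5, -4.8]
finger_gap: 0.0167
```

```bash
python3 - <<'E'
from h import *
togo([.482,-.02,.056],None); hook()
E
```

```text
t 12.85 pos [ 0.5116 -0.02    0.0587] toolx -179.44 tilt [ 0.0161  0.0021 -0.9999] F [ 4.71 -0.48 -4.75] gap 0.0167
togo cm [2.96 0.03 0.31] n5 1.0 twist None
corner [ 0.6821 -0.0183  0.0649] lip end [0.6638 0.0135 0.0653]
```

Emit:
{"op": "move_arm", "data": {"steps": [{"claw": 1,"tx": 0.2,"ty": 0,"tz": 0.02,"twist": 0},{"claw": 1,"tx": 0.2,"ty": 0,"tz": 0.02,"twist": 0},{"claw": 1,"tx": 0.2,"ty": 0,"tz": 0.02,"twist": 0},{"claw": 1,"tx": 0.2,"ty": 0,"tz": 0.02,"twist": 0},{"claw": 1,"tx": 0.2,"ty": 0,"tz": 0.02,"twist": 0}]}}

```text
t: 13.35
tool_pos: [0.5031, -0.0201, 0.0578]
tcp_rot: [0.015, -3.128, -0.003]
wrist_force: [4.8, 1.3, -4.5]
finger_gap: 0.0166
```

Emit:
{"op": "move_arm", "data": {"steps": [{"claw": 1,"tx": 0.2,"ty": 0,"tz": 0.02,"twist": 0},{"claw": 1,"tx": 0.2,"ty": 0,"tz": 0.02,"twist": 0},{"claw": 1,"tx": 0.2,"ty": 0,"tz": 0.02,"twist": 0},{"claw": 1,"tx": 0.2,"ty": 0,"tz": 0.02,"twist": 0}]}}

```text
t: 13.75
tool_pos: [0.4964, -0.0202, 0.0573]
tcp_rot: [0.015, -3.131, -0.003]
wrist_force: [4.9, 0.2, -3.8]
finger_gap: 0.0171
```

```bash
python3 - <<'E'
from h import *
togo([.482,-.02,.056],None); hook()
p=vision.get_image("scene"); np.savez("scene3.npz",**p); crop(p,(190,170,310,270),6,"pics/s10.png")
p=vision.get_image("side"); np.savez("side3.npz",**p); crop(p,(250,170,400,250),5,"pics/d10.png")
E
```

```text
t 13.75 pos [ 0.4964 -0.0202  0.0573] toolx -179.45 tilt [ 0.0107  0.0017 -0.9999] F [ 4.94  0.18 -3.77] gap 0.0171
togo cm [1.44 0.03 0.15] n5 1.0 twist None
corner [ 0.6669 -0.0186  0.0645] lip end [0.6486 0.0132 0.0647]
```

View pics/d10.png

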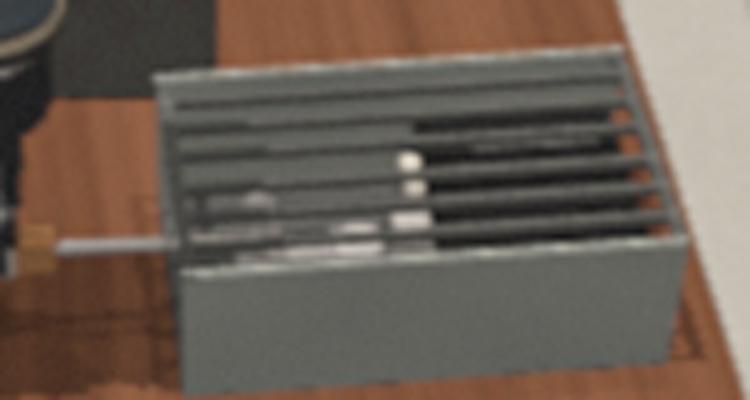

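View pics/s10.png

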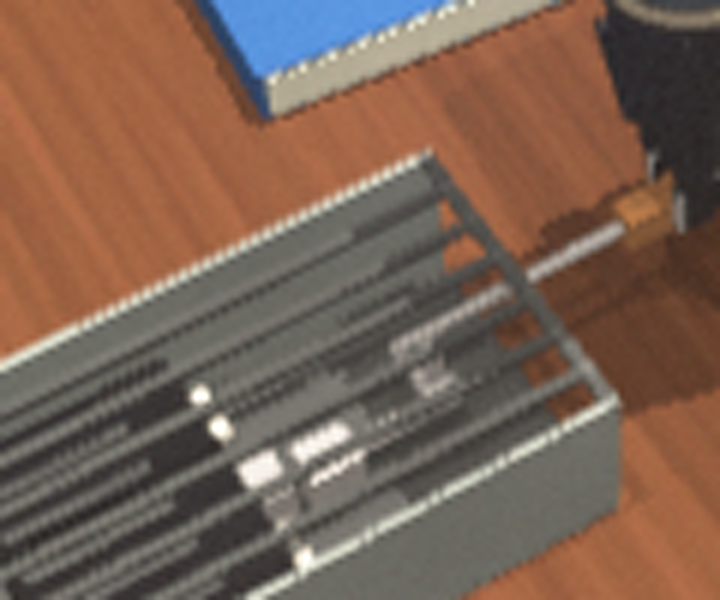

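Emit:
{"op": "move_arm", "data": {"steps": [{"claw": 1,"tx": 0.2,"ty": 0,"tz": 0.01,"twist": 0},{"claw": 1,"tx": 0.2,"ty": 0,"tz": 0.01,"twist": 0},{"claw": 1,"tx": 0.15,"ty": 0,"tz": 0.01,"twist": 0}]}}

```text
t: 14.15
tool_pos: [0.4916, -0.0203, 0.0572]
tcp_rot: [0.015, -3.132, -0.002]
wrist_force: [5.7, 1.5, -4.2]
finger_gap: 0.0168
```

Emit:
{"op": "move_arm", "data": {"steps": [{"claw": 1,"tx": 0.15,"ty": 0,"tz": 0.01,"twist": 0},{"claw": 1,"tx": 0.15,"ty": 0,"tz": 0.01,"twist": 0}]}}

```text
t: 14.35
tool_pos: [0.4892, -0.0203, 0.0571]
tcp_rot: [0.015, -3.133, -0.002]
wrist_force: [6.2, 0.1, -5.2]
finger_gap: 0.0168
```

Emit:
{"op": "move_arm", "data": {"steps": [{"claw": 1,"tx": 0.1,"ty": 0,"tz": 0,"twist": 0},{"claw": 1,"tx": 0.1,"ty": 0,"tz": 0,"twist": 0}]}}

```text
t: 14.55
tool_pos: [0.4876, -0.0203, 0.0572]
tcp_rot: [0.015, -3.133, -0.002]
wrist_force: [5.5, 0.7, -5.0]
finger_gap: 0.0169
```

Emit:
{"op": "move_arm", "data": {"steps": [{"claw": 1,"tx": 0.1,"ty": 0,"tz": 0.01,"twist": 0},{"claw": 1,"tx": 0.1,"ty": 0,"tz": 0.01,"twist": 0}]}}

```text
t: 14.75
tool_pos: [0.4861, -0.0203, 0.057]
tcp_rot: [0.015, -3.134, -0.002]
wrist_force: [5.0, -0.5, -4.3]
finger_gap: 0.0166
```

Emit:
{"op": "move_arm", "data": {"steps": [{"claw": 1,"tx": 0.1,"ty": 0,"tz": 0.01,"twist": 0},{"claw": 1,"tx": 0.1,"ty": 0,"tz": 0.01,"twist": 0}]}}

```text
t: 14.95
tool_pos: [0.4847, -0.0204, 0.0569]
tcp_rot: [0.015, -3.135, -0.002]
wrist_force: [5.4, 0.3, -4.2]
finger_gap: 0.0167
```

Emit:
{"op": "move_arm", "data": {"steps": [{"claw": 1,"tx": 0.1,"ty": 0,"tz": 0.01,"twist": 0},{"claw": 1,"tx": 0.1,"ty": 0,"tz": 0.01,"twist": 0}]}}

```text
t: 15.15
tool_pos: [0.4831, -0.0204, 0.0568]
tcp_rot: [0.015, -3.135, -0.002]
wrist_force: [6.1, 0.5, -5.4]
finger_gap: 0.0168
```

Emit:
{"op": "move_arm", "data": {"steps": [{"claw": 1,"tx": 0.06,"ty": 0,"tz": 0.005,"twist": 0},{"claw": 1,"tx": 0.06,"ty": 0,"tz": 0.005,"twist": 0}]}}

```text
t: 15.35
tool_pos: [0.4826, -0.0204, 0.0568]
tcp_rot: [0.015, -3.136, -0.002]
wrist_force: [7.7, 0.4, -4.7]
finger_gap: 0.0168
```

Emit:
{"op": "move_arm", "data": {"steps": [{"claw": 1,"tx": 0.06,"ty": 0,"tz": 0.005,"twist": 0},{"claw": 1,"tx": 0.06,"ty": 0,"tz": 0.005,"twist": 0}]}}

```text
t: 15.55
tool_pos: [0.4826, -0.0204, 0.0569]
tcp_rot: [0.015, -3.138, -0.002]
wrist_force: [7.3, 0.6, -5.8]
finger_gap: 0.0166
```

Emit:
{"op": "move_arm", "data": {"steps": [{"claw": 1,"tx": 0.06,"ty": 0,"tz": 0.005,"twist": 0},{"claw": 1,"tx": 0.06,"ty": 0,"tz": 0.005,"twist": 0}]}}

```text
t: 15.75
tool_pos: [0.4827, -0.0203, 0.0571]
tcp_rot: [0.015, -3.14, -0.002]
wrist_force: [7.7, 1.7, -5.4]
finger_gap: 0.0169
```

Emit:
{"op": "move_arm", "data": {"steps": [{"claw": 1,"tx": 0.09,"ty": 0,"tz": 0.01,"twist": 0}]}}

```text
t: 15.85
tool_pos: [0.4826, -0.0203, 0.0572]
tcp_rot: [-0.015, 3.142, 0.002]
wrist_force: [8.0, 0.8, -6.5]
finger_gap: 0.0171
```

Emit:
{"op": "move_arm", "data": {"steps": [{"claw": 1,"tx": 0.11,"ty": 0,"tz": 0.01,"twist": 0}]}}

```text
t: 15.95
tool_pos: [0.4825, -0.0202, 0.0573]
tcp_rot: [-0.015, 3.14, 0.002]
wrist_force: [11.5, 0.8, -6.3]
finger_gap: 0.0167
```

Emit:
{"op": "move_arm", "data": {"steps": [{"claw": 1,"tx": 0.12,"ty": 0,"tz": 0.03,"twist": 0}]}}

```text
t: 16.05
tool_pos: [0.4825, -0.0202, 0.0573]
tcp_rot: [-0.016, 3.138, 0.003]
wrist_force: [11.0, 1.5, -5.7]
finger_gap: 0.0167
```

Emit:
{"op": "move_arm", "data": {"steps": [{"claw": 1,"tx": 0.12,"ty": 0,"tz": 0.03,"twist": 0}]}}

```text
t: 16.15
tool_pos: [0.4825, -0.0201, 0.0574]
tcp_rot: [-0.016, 3.136, 0.003]
wrist_force: [10.5, 0.6, -5.2]
finger_gap: 0.0166
```

Emit:
{"op": "move_arm", "data": {"steps": [{"claw": 1,"tx": 0.12,"ty": 0,"tz": 0.03,"twist": 0}]}}

```text
t: 16.25
tool_pos: [0.4826, -0.0201, 0.0574]
tcp_rot: [-0.016, 3.133, 0.003]
wrist_force: [9.9, 0.5, -6.6]
finger_gap: 0.0169
```

Emit:
{"op": "move_arm", "data": {"steps": [{"claw": 1,"tx": 0.15,"ty": 0,"tz": 0.03,"twist": 0}]}}

```text
t: 16.35
tool_pos: [0.4825, -0.02, 0.0575]
tcp_rot: [-0.016, 3.131, 0.003]
wrist_force: [12.2, 0.9, -6.0]
finger_gap: 0.0166
```

Emit:
{"op": "move_arm", "data": {"steps": [{"claw": 1,"tx": 0.17,"ty": 0,"tz": 0.04,"twist": 0}]}}

```text
t: 16.45
tool_pos: [0.4825, -0.02, 0.0576]
tcp_rot: [-0.016, 3.128, 0.003]
wrist_force: [13.6, 1.0, -5.9]
finger_gap: 0.0166
```

Emit:
{"op": "move_arm", "data": {"steps": [{"claw": 1,"tx": 0.17,"ty": 0,"tz": 0.04,"twist": 0}]}}

```text
t: 16.55
tool_pos: [0.4825, -0.0199, 0.0577]
tcp_rot: [-0.016, 3.125, 0.004]
wrist_force: [12.8, 1.6, -6.6]
finger_gap: 0.0168
```

Emit:
{"op": "move_arm", "data": {"steps": [{"claw": 1,"tx": 0.18,"ty": 0,"tz": 0.04,"twist": 0},{"claw": 1,"tx": 0.18,"ty": 0,"tz": 0.04,"twist": 0}]}}

```text
t: 16.75
tool_pos: [0.4826, -0.0199, 0.058]
tcp_rot: [-0.016, 3.119, 0.004]
wrist_force: [12.8, 0.7, -6.8]
finger_gap: 0.0166
```

Emit:
{"op": "move_arm", "data": {"steps": [{"claw": 1,"tx": 0.19,"ty": 0,"tz": 0.04,"twist": 0},{"claw": 1,"tx": 0.19,"ty": 0,"tz": 0.04,"twist": 0}]}}

```text
t: 16.95
tool_pos: [0.4826, -0.0198, 0.0584]
tcp_rot: [-0.017, 3.112, 0.004]
wrist_force: [14.4, 0.8, -6.6]
finger_gap: 0.0166
```

Emit:
{"op": "move_arm", "data": {"steps": [{"claw": 1,"tx": 0.19,"ty": 0,"tz": 0.04,"twist": 0},{"claw": 1,"tx": 0.19,"ty": 0,"tz": 0.04,"twist": 0}]}}

```text
t: 17.15
tool_pos: [0.4827, -0.0198, 0.0588]
tcp_rot: [-0.017, 3.105, 0.004]
wrist_force: [13.5, 0.7, -7.1]
finger_gap: 0.0167
```

Emit:
{"op": "move_arm", "data": {"steps": [{"claw": 1,"tx": 0.19,"ty": 0,"tz": 0.04,"twist": 0},{"claw": 1,"tx": 0.19,"ty": 0,"tz": 0.04,"twist": 0}]}}

```text
t: 17.35
tool_pos: [0.4828, -0.0197, 0.0592]
tcp_rot: [-0.017, 3.098, 0.004]
wrist_force: [14.3, 0.6, -6.9]
finger_gap: 0.017
```

```bash
python3 - <<'E'
from h import *
togo([.482,-.02,.056],None); hook()
F=[]
for i in range(8):
    p=vision.get_image("side"); s=sensors.observe(); F.append(np.r_[s["t"],s["wrist_force"]])
np.savez("side3.npz",**p);crop(p,(250,170,400,250),5,"pics/d11.png")
print(np.round(F,2)); togo([.482,-.02,.056],None)
E
```

```text
t 17.35 pos [ 0.4828 -0.0197  0.0592] toolx -179.38 tilt [-0.0438  0.0026 -0.999 ] F [14.26  0.61 -6.89] gap 0.017
togo cm [ 0.09 -0.03  0.31] n5 1.0 twist None
corner [ 0.6526 -0.0179  0.0756] lip end [0.6343 0.0139 0.0749]
[[17.4  13.68  1.78 -5.57]
 [17.45 13.25  0.28 -5.41]
 [17.5  13.53  0.76 -5.92]
 [17.55 14.06  0.76 -5.54]
 [17.6  13.15  0.41 -4.55]
 [17.65 12.57  0.61 -6.09]
 [17.7  12.4   0.73 -6.21]
 [17.75 12.79  1.71 -5.57]]
t 17.75 pos [ 0.4828 -0.0197  0.0592] toolx -179.38 tilt [-0.0436  0.0027 -0.999 ] F [12.79  1.71 -5.57] gap 0.0168
togo cm [ 0.09 -0.03  0.32] n5 1.0 twist None
```

View pics/d11.png

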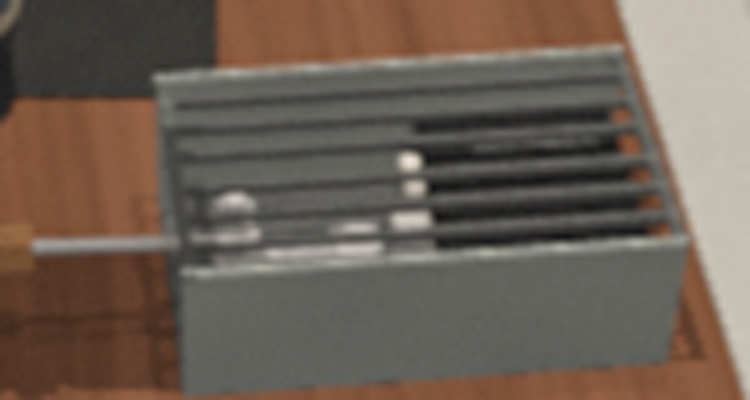

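Emit:
{"op": "move_arm", "data": {"steps": [{"claw": 1,"tx": 0,"ty": 0,"tz": 0.3,"twist": 0},{"claw": 1,"tx": 0,"ty": 0,"tz": 0.4,"twist": 0},{"claw": 1,"tx": 0,"ty": 0,"tz": 0.4,"twist": 0},{"claw": 1,"tx": 0,"ty": 0,"tz": 0.2,"twist": 0}]}}

```text
t: 18.15
tool_pos: [0.4834, -0.0197, 0.0457]
tcp_rot: [-0.017, 3.098, 0.004]
wrist_force: [1.4, 0.3, -1.4]
finger_gap: 0.0169
```

```bash
python3 - <<'E'
from h import *
togo([.482,-.02,.056],None); hook()
E
```

```text
t 18.15 pos [ 0.4834 -0.0197  0.0457] toolx -179.38 tilt [-0.0436  0.0025 -0.999 ] F [ 1.4   0.29 -1.44] gap 0.0169
togo cm [ 0.1  -0.02 -1.04] n5 1.0 twist None
corner [ 0.6532 -0.0179  0.0621] lip end [0.6349 0.0139 0.0614]
```

Emit:
{"op": "move_arm", "data": {"steps": [{"claw": 1,"tx": 0.12,"ty": 0,"tz": 0,"twist": 0},{"claw": 1,"tx": 0.16,"ty": 0,"tz": 0,"twist": 0}]}}

```text
t: 18.35
tool_pos: [0.4829, -0.0196, 0.0459]
tcp_rot: [-0.017, 3.094, 0.005]
wrist_force: [12.6, 0.5, -4.2]
finger_gap: 0.0166
```

Emit:
{"op": "move_arm", "data": {"steps": [{"claw": 1,"tx": 0.19,"ty": 0,"tz": 0,"twist": 0}]}}

```text
t: 18.45
tool_pos: [0.4829, -0.0196, 0.0464]
tcp_rot: [-0.017, 3.091, 0.005]
wrist_force: [14.5, 1.6, -6.4]
finger_gap: 0.0168
```

Emit:
{"op": "move_arm", "data": {"steps": [{"claw": 1,"tx": 0.2,"ty": 0,"tz": 0.02,"twist": 0}]}}

```text
t: 18.55
tool_pos: [0.4829, -0.0196, 0.0467]
tcp_rot: [-0.017, 3.087, 0.005]
wrist_force: [14.2, 1.5, -6.6]
finger_gap: 0.0169
```

Emit:
{"op": "move_arm", "data": {"steps": [{"claw": 1,"tx": 0.22,"ty": 0,"tz": 0.04,"twist": 0}]}}

```text
t: 18.65
tool_pos: [0.4829, -0.0196, 0.0469]
tcp_rot: [-0.017, 3.083, 0.005]
wrist_force: [15.4, 1.0, -6.7]
finger_gap: 0.0168
```

```bash
python3 - <<'E'
from h import *
hook()
F=[]
for i in range(26):
    p=vision.get_image("side" if i%2 else "scene"); s=sensors.observe(); F.append(np.r_[s["t"],s["wrist_force"]])
    if F[-1][1]>20: break
np.savez("side3.npz",**p);crop(p,(250,170,400,250),5,"pics/d12.png")
F=np.array(F);print(np.round(F[::2],2),F.mean(0)); togo([.482,-.02,.056],None);hook()
E
```

```text
corner [ 0.6525 -0.0178  0.0659] lip end [0.6341 0.014  0.0649]
[[18.7  15.81  1.33 -6.02]
 [18.8  15.43  1.7  -6.55]
 [18.9  14.13  0.77 -5.16]
 [19.   14.39  0.33 -5.17]
 [19.1  13.7   1.63 -5.23]
 [19.2  14.88  1.37 -5.8 ]
 [19.3  14.12  1.22 -7.  ]
 [19.4  14.43  0.41 -5.87]
 [19.5  14.38  0.94 -6.18]
 [19.6  14.63  0.8  -5.47]
 [19.7  13.83  1.05 -5.57]
 [19.8  13.79  0.3  -5.15]
 [19.9  13.78  1.83 -5.45]] [19.325      14.34271696  1.09969528 -5.62048026]
t 19.95 pos [ 0.4829 -0.0196  0.0469] toolx -179.37 tilt [-0.0586  0.003  -0.9983] F [13.95  1.37 -5.52] gap 0.0167
togo cm [ 0.04 -0.04 -0.91] n5 1.0 twist None
corner [ 0.6525 -0.0177  0.0659] lip end [0.6341 0.0141 0.065 ]
```

Emit:
{"op": "move_arm", "data": {"steps": [{"claw": 1,"tx": 0,"ty": 0,"tz": 0,"twist": 0},{"claw": 1,"tx": -0.2,"ty": 0,"tz": 0,"twist": 0},{"claw": 1,"tx": -0.8,"ty": 0,"tz": 0,"twist": 0},{"claw": 1,"tx": -1,"ty": 0,"tz": 0,"twist": 0},{"claw": 1,"tx": -0.8,"ty": 0,"tz": 0,"twist": 0},{"claw": 1,"tx": 0,"ty": 0,"tz": 0,"twist": 0},{"claw": 1,"tx": 0,"ty": 0,"tz": 0,"twist": 0}]}}

```text
t: 20.65
tool_pos: [0.513, -0.0192, 0.0481]
tcp_rot: [-0.017, 3.085, 0.005]
wrist_force: [-0.4, 0.4, -1.1]
finger_gap: 0.0169
```

```bash
python3 - <<'E'
from h import *
togo([.512,-.057,.05],None); hook()
p=vision.get_image("scene"); np.savez("scene3.npz",**p); crop(p,(190,170,310,270),6,"pics/s13.png")
p=vision.get_image("side"); np.savez("side3.npz",**p); crop(p,(250,170,400,250),5,"pics/d13.png")
E
```

```text
t 20.65 pos [ 0.513  -0.0192  0.0481] toolx -179.37 tilt [-0.057   0.0031 -0.9984] F [-0.35  0.44 -1.08] gap 0.0169
togo cm [ 0.14 -3.77 -0.21] n5 1.0 twist None
corner [ 0.6826 -0.0174  0.0668] lip end [0.6643 0.0144 0.0659]
```

View pics/s13.png

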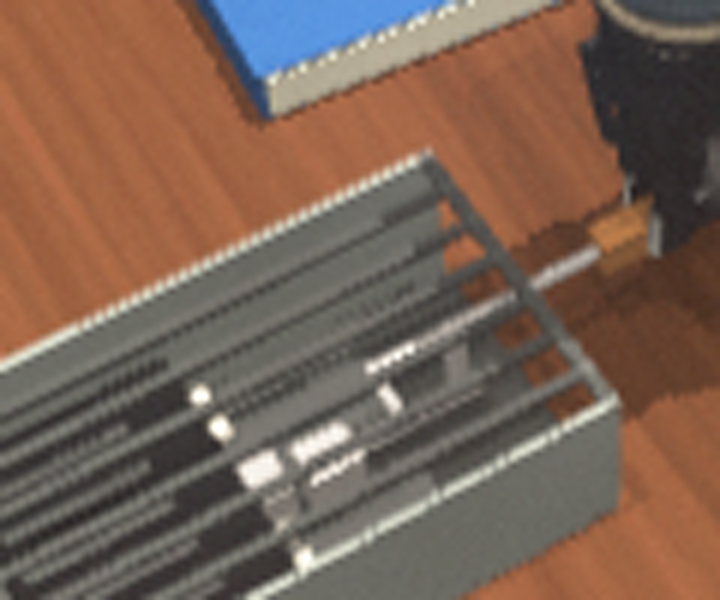

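View pics/d13.png

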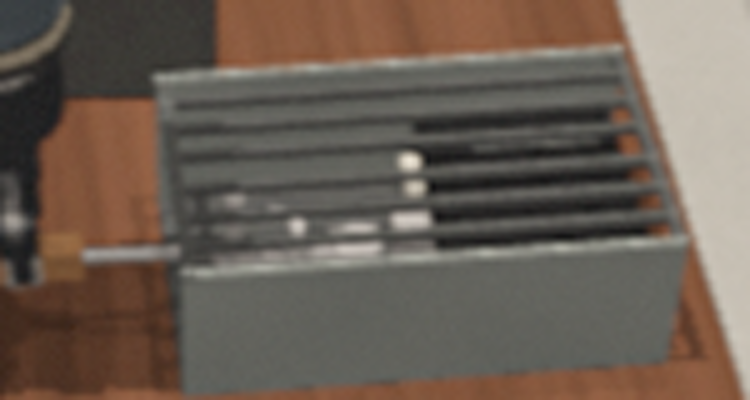

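Emit:
{"op": "move_arm", "data": {"steps": [{"claw": 1,"tx": 0,"ty": -1,"tz": 0,"twist": 0},{"claw": 1,"tx": 0,"ty": -1.5,"tz": 0,"twist": 0},{"claw": 1,"tx": 0,"ty": -1.4,"tz": 0,"twist": 0},{"claw": 1,"tx": 0,"ty": 0,"tz": 0,"twist": 0},{"claw": 1,"tx": 0,"ty": 0,"tz": 0,"twist": 0}]}}

```text
t: 21.25
tool_pos: [0.5122, -0.0617, 0.0481]
tcp_rot: [-0.017, 3.085, 0.005]
wrist_force: [-0.6, 0.9, -1.8]
finger_gap: 0.0167
```

```bash
python3 - <<'E'
from h import *
togo([.39,-.057,.05],None); hook()
E
```

```text
t 21.25 pos [ 0.5122 -0.0617  0.0481] toolx -179.38 tilt [-0.0567  0.0028 -0.9984] F [-0.61  0.93 -1.77] gap 0.0167
togo cm [12.19  0.6  -0.88] n5 4.0 twist None
corner [ 0.6818 -0.0598  0.0667] lip end [ 0.6635 -0.028   0.0658]
```

Emit:
{"op": "move_arm", "data": {"steps": [{"claw": 1,"tx": 1,"ty": 0,"tz": -0.05,"twist": 0},{"claw": 1,"tx": 2,"ty": 0,"tz": -0.1,"twist": 0},{"claw": 1,"tx": 2,"ty": 0,"tz": -0.1,"twist": 0},{"claw": 1,"tx": 2,"ty": 0,"tz": -0.1,"twist": 0},{"claw": 1,"tx": 2,"ty": 0,"tz": -0.1,"twist": 0},{"claw": 1,"tx": 2,"ty": 0,"tz": -0.1,"twist": 0},{"claw": 1,"tx": 1.5,"ty": 0,"tz": -0.1,"twist": 0},{"claw": 1,"tx": 0,"ty": 0,"tz": 0,"twist": 0},{"claw": 1,"tx": 0,"ty": 0,"tz": 0,"twist": 0}]}}

```text
t: 22.15
tool_pos: [0.3769, -0.0605, 0.0464]
tcp_rot: [-0.022, 3.086, 0.006]
wrist_force: [1.5, 0.5, -1.4]
finger_gap: 0.0166
```

```bash
python3 - <<'E'
from h import *
togo([.39,-.057,.15],None); hook()
P={}
for n in ("scene","side"):
    p=vision.get_image(n); P[n]=p; np.savez(n+"4.npz",**p)
crop(P["scene"],(190,150,340,280),5,"pics/s14.png")
crop(P["side"],(200,150,400,260),3.9,"pics/d14.png")
E
```

```text
t 22.15 pos [ 0.3769 -0.0605  0.0464] toolx -179.21 tilt [-0.0556  0.0037 -0.9984] F [ 1.48  0.51 -1.43] gap 0.0166
togo cm [ -1.89   0.37 -10.27] n5 3.0 twist None
corner [ 0.5465 -0.0581  0.0649] lip end [ 0.5281 -0.0264  0.064 ]
```

View pics/s14.png

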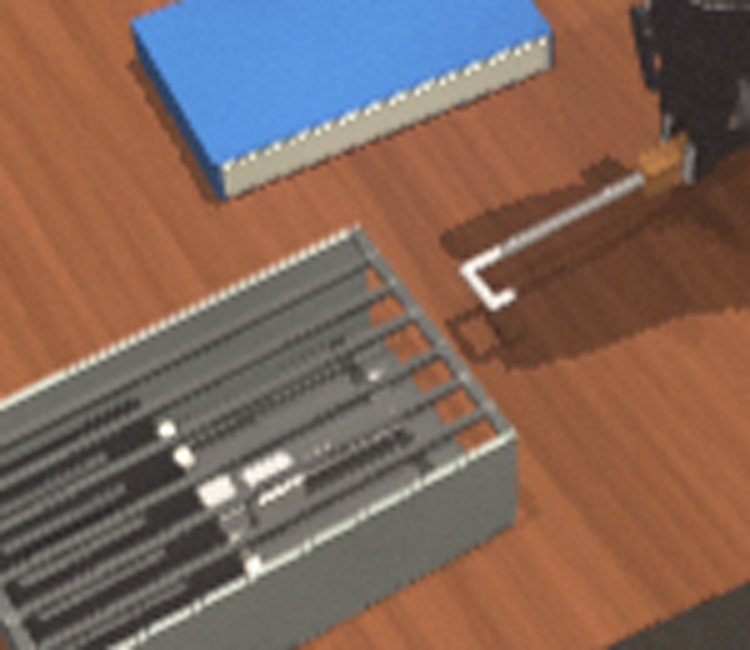

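View pics/d14.png

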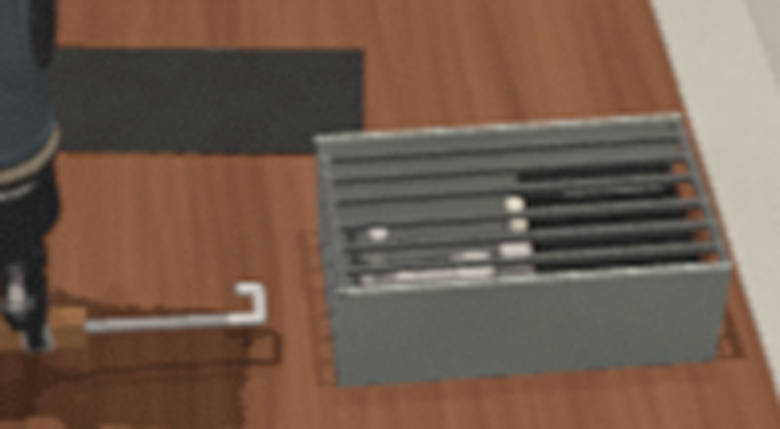

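```bash
python3 - <<'E'
from fit import *
S,D=load("scene4"),load("side4")
for p,a,b in ((S,(253.8,231),(264.4,224.4)),(D,(309.5,208.9),(296.7,210))): print(ray(p,a,.08).round(4),ray(p,b,.08).round(4))
togo([.4592,.2949,.16],159.94)
x,r=fit([(S,(.17,.075,.003),(321.2,330.4)),(D,(.17,-.075,.003),(200+360/3.9,150+154/3.9)),(D,(.17,.075,.003),(200+362/3.9,150+50/3.9))],[.49,.26,0],0); print(x,r)
E
```

```text
[0.6843 0.0016 0.08  ] [ 0.646  -0.0022  0.08  ]
[ 0.6859 -0.0016  0.08  ] [ 0.6461 -0.0033  0.08  ]
t 22.25 pos [ 0.3772 -0.0605  0.0464] toolx -179.2 tilt [-0.0553  0.0037 -0.9985] F [-1.09 -0.21 -0.31] gap 0.017
togo cm [ -9.31  35.46 -10.73] n5 10.0 twist 20.86109165564926
[ 0.48842522  0.27606204 -0.0950151 ] [[-0.57273561 -0.48768855]
 [ 0.00485497 -0.7096177 ]
 [-0.34310866 -0.95376797]]
```

Emit:
{"op": "move_arm", "data": {"steps": [{"claw": 1,"tx": 0,"ty": 0,"tz": -2,"twist": 0},{"claw": 1,"tx": 0,"ty": 0,"tz": -4,"twist": 0},{"claw": 1,"tx": 0,"ty": 0,"tz": -4,"twist": 0},{"claw": 1,"tx": 0,"ty": 1.5,"tz": -2,"twist": 1},{"claw": 1,"tx": 0,"ty": 3,"tz": 0,"twist": 2},{"claw": 1,"tx": 0,"ty": 3,"tz": 0,"twist": 2},{"claw": 1,"tx": 0,"ty": 3,"tz": 0,"twist": 2},{"claw": 1,"tx": 0,"ty": 3,"tz": 0,"twist": 2},{"claw": 1,"tx": 0,"ty": 3,"tz": 0,"twist": 2},{"claw": 1,"tx": 0,"ty": 3,"tz": 0,"twist": 2},{"claw": 1,"tx": 0,"ty": 3,"tz": 0,"twist": 2},{"claw": 1,"tx": 0,"ty": 3,"tz": 0,"twist": 2},{"claw": 1,"tx": 0,"ty": 3,"tz": 0,"twist": 2},{"claw": 1,"tx": -1,"ty": 3,"tz": 0,"twist": 1},{"claw": 1,"tx": -1,"ty": 2,"tz": 0,"twist": 0},{"claw": 1,"tx": 0,"ty": 0,"tz": 0,"twist": 0},{"claw": 1,"tx": 0,"ty": 0,"tz": 0,"twist": 0}]}}

```text
t: 23.95
tool_pos: [0.4562, 0.2799, 0.177]
tcp_rot: [0.533, 3.038, 0.026]
wrist_force: [-0.3, -0.3, -2.0]
finger_gap: 0.0167
```

```bash
python3 - <<'E'
from h import *
togo([.4592,.2949,.02],159.94)
E
```

```text
t 23.95 pos [0.4562 0.2799 0.177 ] toolx 160.07 tilt [-0.0535  0.0262 -0.9982] F [-0.29 -0.35 -1.99] gap 0.0167
togo cm [ 1.07  1.11 15.7 ] n5 4.0 twist 0.13093950159023393
```

Emit:
{"op": "move_arm", "data": {"steps": [{"claw": 1,"tx": 0.4,"ty": 0.3,"tz": 1.5,"twist": 0},{"claw": 1,"tx": 0.4,"ty": 0.3,"tz": 3,"twist": 0},{"claw": 1,"tx": 0.2,"ty": 0.2,"tz": 3,"twist": 0},{"claw": 1,"tx": 0,"ty": 0.2,"tz": 3,"twist": 0},{"claw": 1,"tx": 0,"ty": 0,"tz": 2,"twist": 0},{"claw": 1,"tx": 0,"ty": 0,"tz": 1,"twist": 0},{"claw": 1,"tx": 0,"ty": 0,"tz": 0,"twist": 0}]}}

```text
t: 24.65
tool_pos: [0.4577, 0.2919, 0.0384]
tcp_rot: [0.535, 3.036, 0.027]
wrist_force: [-0.1, 0.3, -1.2]
finger_gap: 0.017
```

```bash
python3 - <<'E'
from h import *
togo([.4592,.2949,.01],159.94)
for n in ("scene","side"):
    p=vision.get_image(n)
    crop(p,(280,220,430,340) if n=="scene" else (190,110,330,200),5,f"pics/{n}15.png")
E
```

```text
t 24.65 pos [0.4577 0.2919 0.0384] toolx 159.97 tilt [-0.0547  0.0275 -0.9981] F [-0.09  0.34 -1.23] gap 0.017
togo cm [0.12 0.25 2.85] n5 1.0 twist 0.02788859395437271
```

View pics/side15.png

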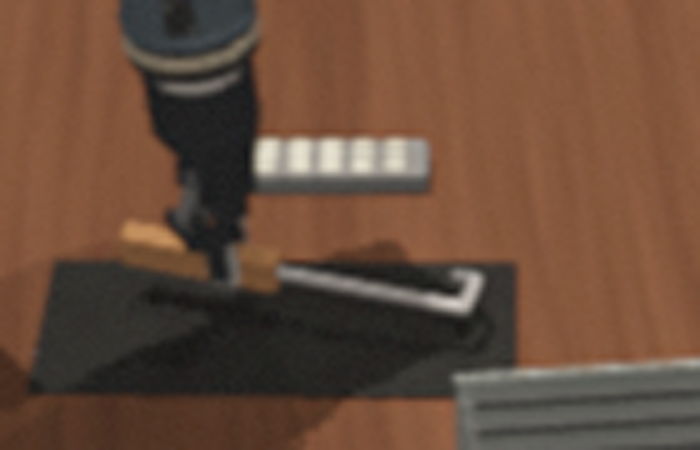

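Emit:
{"op": "move_arm", "data": {"steps": [{"claw": 1,"tx": 0,"ty": 0.1,"tz": 1,"twist": 0},{"claw": 1,"tx": 0,"ty": 0,"tz": 1,"twist": 0},{"claw": 1,"tx": 0,"ty": 0,"tz": 0.3,"twist": 0},{"claw": 1,"tx": 0,"ty": 0,"tz": 0,"twist": 0}]}}

```text
t: 25.15
tool_pos: [0.4623, 0.2948, 0.018]
tcp_rot: [0.534, 3.031, 0.035]
wrist_force: [-0.5, -0.0, -2.3]
finger_gap: 0.0166
```

Emit:
{"op": "move_arm", "data": {"steps": [{"claw": 1,"tx": 0,"ty": 0,"tz": 0.15,"twist": 0},{"claw": 1,"tx": 0,"ty": 0,"tz": 0.15,"twist": 0}]}}

```text
t: 25.35
tool_pos: [0.4627, 0.295, 0.0151]
tcp_rot: [0.534, 3.031, 0.035]
wrist_force: [0.4, -0.2, -1.6]
finger_gap: 0.0171
```

Emit:
{"op": "move_arm", "data": {"steps": [{"claw": 1,"tx": 0,"ty": 0,"tz": 0.15,"twist": 0},{"claw": 1,"tx": 0,"ty": 0,"tz": 0.15,"twist": 0}]}}

```text
t: 25.55
tool_pos: [0.463, 0.2951, 0.0121]
tcp_rot: [0.534, 3.03, 0.035]
wrist_force: [0.1, -0.1, -1.4]
finger_gap: 0.0168
```

Emit:
{"op": "move_arm", "data": {"steps": [{"claw": 1,"tx": 0,"ty": 0,"tz": 0.1,"twist": 0},{"claw": 1,"tx": 0,"ty": 0,"tz": 0.1,"twist": 0}]}}

```text
t: 25.75
tool_pos: [0.4632, 0.2952, 0.01]
tcp_rot: [0.534, 3.03, 0.035]
wrist_force: [-0.3, 1.4, -2.1]
finger_gap: 0.0166
```

```bash
python3 - <<'E'
from h import *
togo([.4592,.2949,.01],159.94)
E
```

```text
t 25.75 pos [0.4632 0.2952 0.01  ] toolx 159.95 tilt [-0.0593  0.0338 -0.9977] F [-0.33  1.43 -2.13] gap 0.0166
togo cm [ 0.37 -0.16 -0.03] n5 1.0 twist 0.0073936796349585165
```

Emit:
{"op": "move_arm", "data": {"steps": [{"claw": 1,"tx": 0,"ty": 0,"tz": 0.1,"twist": 0}]}}

```text
t: 25.85
tool_pos: [0.4633, 0.2952, 0.009]
tcp_rot: [0.534, 3.03, 0.036]
wrist_force: [-0.2, 0.2, -0.6]
finger_gap: 0.0169
```

Emit:
{"op": "move_arm", "data": {"steps": [{"claw": 1,"tx": 0,"ty": 0,"tz": 0.1,"twist": 0}]}}

```text
t: 25.95
tool_pos: [0.4634, 0.2953, 0.0079]
tcp_rot: [0.534, 3.03, 0.036]
wrist_force: [-4.2, -0.3, 7.2]
finger_gap: 0.0167
```

```bash
python3 - <<'E'
from h import *
togo([.4592,.2949,.01],159.94)
for n in ("scene","side"):
    p=vision.get_image(n)
    crop(p,(280,220,430,340) if n=="scene" else (190,110,330,200),5,f"pics/{n}16.png")
E
```

```text
t 25.95 pos [0.4634 0.2953 0.0079] toolx 159.95 tilt [-0.0593  0.034  -0.9977] F [-4.2  -0.33  7.16] gap 0.0167
togo cm [ 0.37 -0.17 -0.23] n5 1.0 twist 0.005668443371803278
```

View pics/side16.png

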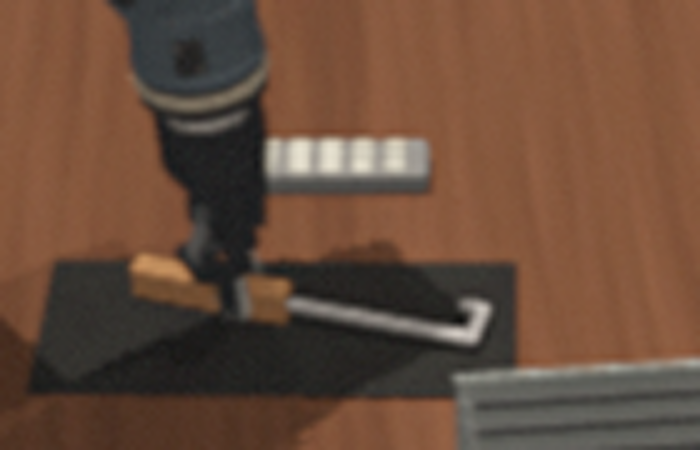

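View pics/scene16.png

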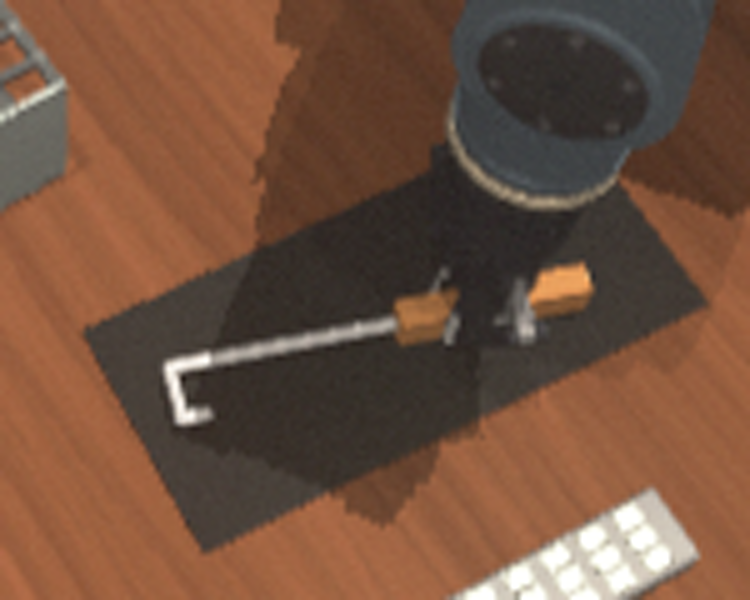

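Emit:
{"op": "move_arm", "data": {"steps": [{"claw": 0.7,"tx": 0,"ty": 0,"tz": 0,"twist": 0},{"claw": 0.6,"tx": 0,"ty": 0,"tz": 0,"twist": 0},{"claw": 0.5,"tx": 0,"ty": 0,"tz": 0,"twist": 0},{"claw": 0.3,"tx": 0,"ty": 0,"tz": 0,"twist": 0},{"claw": 0,"tx": 0,"ty": 0,"tz": 0,"twist": 0},{"claw": 0,"tx": 0,"ty": 0,"tz": 0,"twist": 0},{"claw": 0,"tx": 0,"ty": 0,"tz": 0,"twist": 0}]}}

```text
t: 26.75
tool_pos: [0.4638, 0.2955, 0.0084]
tcp_rot: [0.534, 3.029, 0.037]
wrist_force: [-0.1, 0.7, 0.6]
finger_gap: 0.0857
```

Emit:
{"op": "move_arm", "data": {"steps": [{"claw": 0,"tx": 0,"ty": 0,"tz": -1,"twist": 0},{"claw": 0,"tx": 0,"ty": 0,"tz": -3,"twist": 0},{"claw": 0,"tx": 0,"ty": 0,"tz": -4,"twist": 0},{"claw": 0,"tx": 0,"ty": 0,"tz": -4,"twist": 0},{"claw": 0,"tx": 0,"ty": 0,"tz": -3,"twist": 0},{"claw": 0,"tx": 2,"ty": 0,"tz": -2,"twist": 0},{"claw": 0,"tx": 4,"ty": 0,"tz": 0,"twist": 0},{"claw": 0,"tx": 4,"ty": 0,"tz": 0,"twist": 0},{"claw": 0,"tx": 3,"ty": 0,"tz": 0,"twist": 0},{"claw": 0,"tx": 0,"ty": 0,"tz": 0,"twist": 0},{"claw": 0,"tx": 0,"ty": 0,"tz": 0,"twist": 0}]}}

```text
t: 27.85
tool_pos: [0.3254, 0.3388, 0.185]
tcp_rot: [0.536, 3.026, 0.045]
wrist_force: [-0.4, 0.5, -0.0]
finger_gap: 0.0854
```

```bash
python3 - <<'E'
from h import *
togo([.4592,.2949,.01],159.94)
for n in ("scene","side"):
    p=vision.get_image(n); np.savez(n+"5.npz",**p)
    cv2.imwrite(f"pics/{n}17.png",p["color"][:,:,::-1])
    crop(p,(280,220,430,340) if n=="scene" else (190,110,330,200),5,f"pics/{n}17c.png")
    for t,z in (("binder",.02),("mouse",.015),("remote",.011)):
        for r in vision.silhouettes(t,p)[:1]: print(n,t,r["conf"],ray(p,r["point"],z).round(3))
E
```

```text
t 27.85 pos [0.3254 0.3388 0.185 ] toolx 159.83 tilt [-0.0622  0.0407 -0.9972] F [-0.45  0.53 -0.01] gap 0.0854
togo cm [-12.96  -0.25  18.35] n5 6.0 twist -0.10698291299138418
scene binder 0.85 [ 0.505 -0.283  0.02 ]
scene mouse 0.61 [ 0.521 -0.432  0.015]
scene remote 0.67 [0.529 0.461 0.011]
side binder 0.62 [ 0.509 -0.304  0.02 ]
side mouse 0.65 [ 0.512 -0.442  0.015]
side remote 0.6 [0.532 0.46  0.011]
```

View pics/scene17c.png

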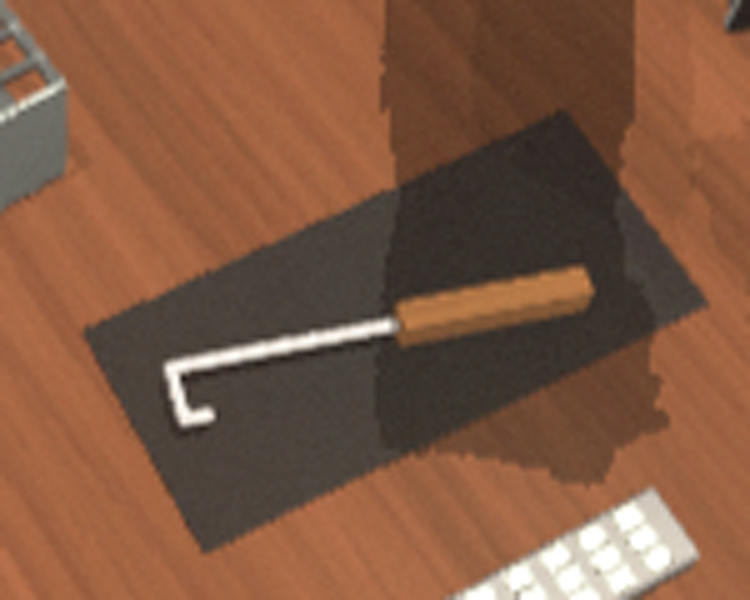

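View pics/side17.png

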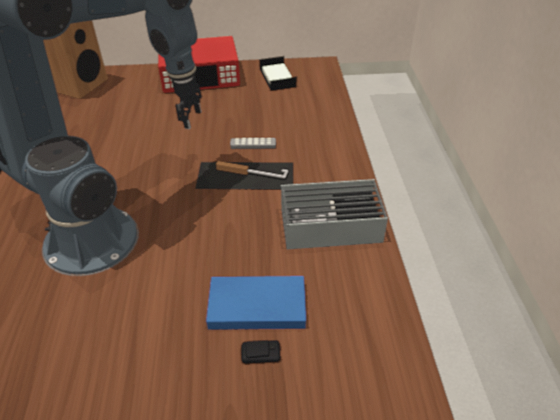

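```bash
python3 - <<'E'
from h import *
d=np.load("side5.npz"); c=np.load("side4.npz")
print(cv2.absdiff(d["color"][190:245,280:388],c["color"][190:245,280:388]).mean())
print(workorder.hand_in())
E
```

```text
3.0131874298540966
the job is handed in; nothing more can be done
None
```

The bolt is drawn to its stop, the rod is back flat on the pad, and I handed the job in at about 28 s. The hand-in gave no verdict, so everything below rests on my own checks.

- **Drawing the bolt:** I gripped the rod by its handle, reached it in beside the post, hooked the post and pulled. The bolt moved against about 5 N until the tool stopped at x ≈ 0.483 m, and pulling harder did not move it further.
- **Holding the pull:** I held it about 1.3 s. The wrist sensor read 13.7 to 15.8 N along the pull in the samples I printed, with a mean of 14.3 N. Including the vertical part, I estimate about 15 N between rod and bolt. I saw no reading above 16 N. A first hold sat around 12 to 14 N, with the hook riding up near the post's top, so I lowered the tool and pulled again.
- **Bolt travel:** After unhooking, the pictures put the post 38 to 40 mm from where it started, against the 40 mm expected. That measurement is only good to about 2 mm, so the real evidence for the stop is that the rod would not move further.
- **Rod:** The last pictures show it lying flat on the pad, with the gripper open and well clear.
- **Binder, mouse and remote:** The arm never went near them. Positions estimated from the pictures before and after differ by up to about 15 mm, which I put down to differences in the detected outlines. In the side picture they look unmoved.
- **Arm tilt:** The tool tilted by about 0.06 rad during the pull, so the rod went down slightly pitched and settled flat on release.

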